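# Open the napkin dispenser and hold its follower back for the refill

### The arm

A 6-joint arm with a two-finger parallel gripper is mounted at the origin on the work surface. World frame = base frame: x ahead of the robot, y to its left, z up, the work surface at z = 0. Lengths are in m, angles in rad, forces in N, time in s.
With the tool pointing down it reaches from about 0.35 to 0.975 m from the base axis. Payload 4.9 kg.
Tool frame: the origin (TCP) lies midway between the tips of the shut fingers; the grasp point (between the pads) lies 19 mm behind it; x points along the fingers, y is the direction in which the jaws open and shut, and the axes are right-handed (so a half turn about x gives the same grasp; the last joint's range is limited). The gripper opens to 85 mm and grips with 20 to 120 N. Pads are 22 mm wide; open, the fingers measure 114 mm over their backs; the gripper's body (76 mm by 85 mm) begins 54 mm behind the grasp point. The pads swing forward as they close: fully open they stand 13 mm farther back than shut.
Start: joints at [-1.348, 0.053, 1.613, -0, 1.476, -0.119], TCP at [0.209, -0.589, 0.231] pointing down, gripper open.
Joint ranges: [-3.01, 3.01], [-1.01, 2.22], [0.06, 2.58], [-1.02, 4.17], [0.09, 2.62], [-3.14, 3.14]. Speed limits (rad/s): [2.57, 2.57, 3.14, 3.14, 3.14, 3.14].

### API

Orientations are given as a rotation vector (axis times angle).
In Python, from station import ctrl gives the robot as it stands.
- The arm moves only by the shell command python3 -m handwheel 'ROWS' [FORCE]. ROWS is JSON, a list of rows, each a list of 3 entries, a list of its own where there are three numbers: the finger opening in m, from 0 to 0.0854, then the shift along the tool's x, y, z in m, then the turn, a rotation vector about the tool's x, y, z in degrees. In form: [[claw, [dx, dy, dz], [ax, ay, az]], ...]. A call has 1 to 10 rows; each row shifts and turns the commanded pose from where the row before left it, along the tool's axes as they then stand; what a row does not reach is not made up. A row lasts 1/12 s, in which the tool goes at most 41.7 mm and 7.16 degrees, less where a joint would pass 70% of its speed; a pose out of reach is approached as far as the arm can. A call with a gripper value outside its range is refused whole. The fingers move at their own pace and stop on an object; FORCE is the grip in N (left out, the last holds). Time passes only in rows, so rows that do not move let the fingers close. It gives the time, the measured TCP pose, the force and the opening at its end, in the units of the state.
- ctrl.get_obs(): the state, without advancing time (a new reading comes with each control period).
- ctrl.get_image(name): name is "side" or "top"; returns the picture (420x560x3 uint8, red, green, blue); there is no depth.
- ctrl.camera_params(name): a dict with "vertical_fov" (degrees; the focal length in pixels is half the picture's height over the tangent of half this angle, whatever the lens; pixels are square), "cx", "cy" (the principal point, pixels), "rvec" (rotation vector, rad) and "tvec" (3), from world to camera coordinates, as OpenCV has them. Camera axes: x right, y down, z forward; pixel columns grow to the right and rows downward; lengths in m; the calibration is good to about 2 mm. A picture is of the moment at which its call begins. camera_params takes no time and is no camera call.
- ctrl.finish_job(): hands the job in, once; it reports no verdict.
Trained networks look in the newest picture that a camera, given by its name, has taken for a name from the list of things; names that differ only in an ending like _2 or _b are one class to them, and where a whole thing is asked for, a point or a joint stands for the part that bears it (a point fixed in the world has none). Each returns a list of dicts, best first, with "score" (0 to 1); they miss things now and then, are a little off and sometimes report something else, mostly with a low value. They report only what shows in the picture. A call takes as long as a camera call. They do not tell look-alikes from the thing itself.
- ctrl.look_for(thing, camera): "box" ([centre column, centre row, width, height] in pixels, round what is visible of it).
- ctrl.silhouettes(thing, camera): "mask" (420x560 bool, what is visible of it) and "box" ([centre column, centre row, width, height] in pixels, round what is visible of it).
- ctrl.tip_of(thing, camera): "centre" ([row, column] in pixels: a listed point, or the origin of a listed thing).
The state is a dict: "t": time; "q": joint angles; "dq": joint speeds; "effort": joint torques, N m; "tool_pos": TCP position; "tool_rot": TCP orientation; "contact_force": force on the tool from outside, world axes, zero at the start; "wrist_torque": the same for the moment, N m; "opening": finger opening in m.
Only numpy, scipy, OpenCV 4.12 (cv2) and the standard library are available. Lean on these libraries where they do the work, as an engineer would, in place of code of your own. Each camera call takes 0.05 s, during which the arm holds its last target.

### The job

The napkin dispenser on the table is empty. Lever its lid open with the thin palette knife (in the notch under the lid's edge), swing the lid right over until it rests open, and lay the knife back down on the table; then draw the follower inside back against its spring until its plate is in line with the refill mark on the walls, and finish still holding it there so that I can drop the new pack in. Leave everything else on the table where it is.

Things in the scene. Friction and masses are not known exactly. Their poses are not given: they have to be found in the camera images.
- dispenser: Table-top napkin dispenser fixed to the table: aluminium box 260 long (its x) x 140 wide (its y) x 110 mm high without the lid, walls 5 mm, floor 6 mm thick. Origin: centre of its underside. Its +x end is the mouth (black frame with a window) and its -x end is closed; z is up. A flat lid covers the whole top, hinged along the top of the +y long wall.
- pry_notch (a point): Notch in the top of the dispenser's -y long wall, 60 mm long along the dispenser's x and 12 mm high, open above to the underside of the closed lid. This point: middle of the opening on the wall's outer face, 104 mm above the table, 6 mm under the lid. A blade goes in along the dispenser's +y; behind the wall the space is empty.
- lid (a joint): Angle of the lid (flat plate 260 x 140 x 6 mm, about 0.22 kg), rad: 0 closed (level), 1.57 upright, 2.3 the open stop, leaning away over the dispenser's +y side. No catch and little friction: it falls shut before upright and falls open on to the stop once past about 1.7.
- lid_hinge (a point): Point on the lid's hinge axis (mid-thickness of the lid, 113 mm above the table, in the outer face of the +y wall), straight across from the notch. The axis runs along the dispenser's x.
- lid_edge (a point): Point on the lid's free edge (mid-thickness, edge 6 mm thick), right above the notch when closed, 140 mm from the hinge axis; it moves with the lid.
- follower (a joint): Travel of the follower inside the dispenser, m: 0 at rest near the mouth, growing as it is drawn towards the closed end (dispenser's -x), stop at 0.110. A flat spring always pulls it back to 0: about 6 N at the start, 7.6 N at the mark; let go, it runs back. At the refill mark it reads 0.080.
- pull_tab (a point): Follower's upright pull tab: grey, 8 mm thick along the dispenser's x, 34 mm wide along y, top 98 mm above the table (12 mm below the rim), mid-width in the box. This point: tab's mid-plane, 16 mm below its top. 49 mm free on its +x side, to the plate (nothing there above 42 mm from the table), over 60 mm free behind. Reachable only with the lid open; moves with the follower.
- plate_top (a point): Middle of the top edge of the follower's plate (upright grey plate 112 wide, 83 high, 4 mm thick, square to the dispenser's x, top 95 mm above the table), 55 mm towards the mouth from the tab. It moves with the follower.
- refill_mark (a point): The refill mark: a straight raised rib down the inside of both long walls with a 4 mm dark stroke across both rims. This point: midway between the two strokes, at rim height, 25 mm from the dispenser's middle towards the mouth. The plate is in line when its point has the same dispenser x as this point.
- knife_grip (a point): Palette knife, 95 g: black handle 105 x 18 wide x 22 mm high; flat steel blade 95 x 20 x 2.5 mm, round end, level from the handle's mid-height. Lies blade flat beside a serving spoon and fork with the same handle. This point: handle's mid-height, 30 mm behind the blade's root, near the balance; the handle reaches 75 mm behind it. x axis along the blade, z up when lying.
- knife_tip (a point): End of the palette knife's blade, at mid-thickness, 125 mm from the grip point along the knife; its z axis is square to the blade's flat.
- spoon: Serving spoon with the same black handle (bystander), 190 mm long; origin under the grip, x axis towards the bowl of the spoon.
- fork: Serving fork with the same black handle (bystander), 200 mm long; origin under the grip, x axis towards the tines.
- bowls: Stack of three black bowls (bystander), 116 mm wide, 56 mm high; origin under its centre.
- mug: White mug (bystander), 76 mm wide, 85 mm high; origin under its centre.
- pack: New pack of white paper napkins in a brown band (bystander), 92 x 115 x 95 mm high; origin under its centre.
- sauce: Amber glass sauce bottle (bystander), 56 mm wide, 135 mm high; origin under its centre.
- teacup: Blue teacup (bystander), 72 mm wide, 60 mm high; origin under its centre.
Things that resemble listed ones, but are neither listed nor needed, are in the scene too. What is shaped like the part that bears knife_grip but blue is not meant.

How it is judged:
By the outcome, as a careful person would: the job done as asked, in the order asked, and still so for the second after the job is handed in, while the arm keeps its last pose, push and grip.
It also fails if it takes over 64 s, if anything falls off the work surface, if the arm or the gripper's body presses on something with over 40 N, if the wrist force passes 120 N, or if a joint passes its speed limit or range.

## Working session

There is one attempt and no reset: what is moved stays moved. The work goes in short steps, Python scripts to look and compute and a shell command to move; the robot and the scene stay as the last step left them, time stands still between calls to the robot, and variables do not carry over. Pictures are saved under pics/ and viewed, and the job is handed in when it is done.

```bash
ls; mkdir -p pics; python3 - <<'E'
from station import ctrl
import cv2
for n in ("side","top"):
    im=ctrl.get_image(n); cv2.imwrite(f"pics/{n}0.png",im[:,:,::-1]); print(n,ctrl.camera_params(n))
print(ctrl.get_obs())
E
```

```text
pics
side {'vertical_fov': 49.60914896770126, 'cx': 285.04080464877154, 'cy': 205.43294819204695, 'rvec': array([ 0.75693824, -2.67670515,  0.97055515]), 'tvec': array([0.44322708, 0.23358633, 1.25602799])}
top {'vertical_fov': 53.058290159509966, 'cx': 277.18424726529435, 'cy': 212.12930204036164, 'rvec': array([ 2.1955645 , -2.13975098,  0.07012539]), 'tvec': array([0.04123335, 0.51178969, 1.15463921])}
{'t': 0.1, 'q': array([-1.34803631e+00,  5.32779061e-02,  1.61413793e+00, -8.26493430e-06,
        1.47601267e+00, -1.19001591e-01]), 'dq': array([ 0.00156295, -0.00173258, -0.00238112,  0.00103444,  0.00038133,
       -0.00012175]), 'effort': array([ 7.79358579e-04, -3.94903886e+01, -3.71362281e+01, -4.08842948e-05,
        3.93731039e-03,  2.49315440e-05]), 'tool_pos': array([ 0.20933998, -0.58830546,  0.23020519]), 'tool_rot': array([ 2.03652602,  0.35334389, -2.03673975]), 'contact_force': array([ 0.80394435, -0.04123013,  0.45791413]), 'wrist_torque': array([ 0.02431536, -0.01797193,  0.00280615]), 'opening': 0.0853671470440809}
```

View pics/side0.png

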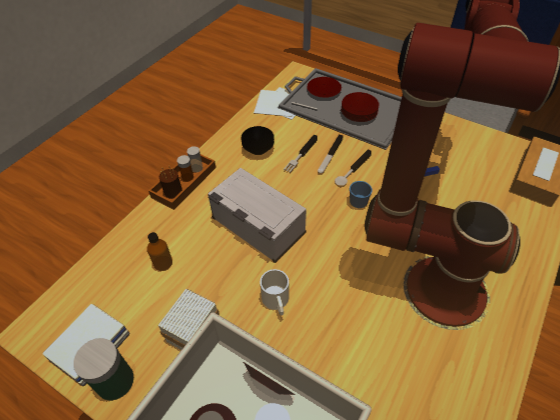

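View pics/top0.png

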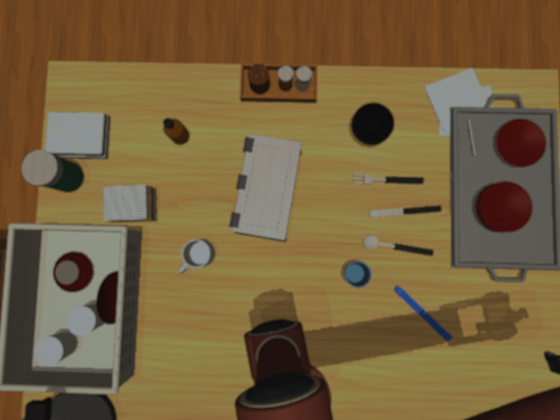

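```bash
cat > h.py <<'E'
import numpy as np, cv2
from scipy.spatial.transform import Rotation as R
from station import ctrl
def cam(n):
    p=ctrl.camera_params(n); f=210/np.tan(np.radians(p['vertical_fov']/2))
    return np.array([[f,0,p['cx']],[0,f,p['cy']],[0,0,1]]),R.from_rotvec(p['rvec']).as_matrix(),np.array(p['tvec'])
def ray(n,u,v):
    K,r,t=cam(n); d=r.T@np.linalg.inv(K)@np.array([u,v,1.]); return -r.T@t,d
def onz(n,u,v,z):
    o,d=ray(n,u,v); return o+d*(z-o[2])/d[2]
def proj(n,P):
    K,r,t=cam(n); q=K@(r@np.asarray(P,float)+t); return q[:2]/q[2]
def tri(a,b):
    # a,b = (cam,u,v); least squares
    A=np.zeros((3,3));B=np.zeros(3);
    for n,u,v in(a,b):
        o,d=ray(n,u,v); d/=np.linalg.norm(d); M=np.eye(3)-np.outer(d,d); A+=M;B+=M@o
    return np.linalg.solve(A,B)
def crop(n,c,r,w,h,name,s=4,new=True,pts=()):
    im=ctrl.get_image(n)[:,:,::-1].copy()
    x0,y0=int(c-w/2),int(r-h/2); x0=max(x0,0);y0=max(y0,0)
    k=cv2.resize(im[y0:y0+h,x0:x0+w],None,fx=s,fy=s,interpolation=cv2.INTER_CUBIC)
    for u,v in pts: cv2.drawMarker(k,(int((u-x0+.5)*s),int((v-y0+.5)*s)),(0,255,0),cv2.MARKER_CROSS,9,1)
    cv2.imwrite(f"pics/{name}.png",k); print(name,'origin',x0,y0,'scale',s)
def st():
    o=ctrl.get_obs(); m=R.from_rotvec(o['tool_rot']).as_matrix()
    np.set_printoptions(precision=4,suppress=True)
    print('t %.2f'%o['t'],'tcp',o['tool_pos'],'op %.4f'%o['opening'],'F',o['contact_force'],'\nX',m[:,0],'Y',m[:,1],'Z',m[:,2],'q',o['q']); return o,m
E
python3 - <<'E'
from h import *
for n in("top","side"):
    for th in ["knife_grip","knife_tip","pry_notch","lid_hinge","lid_edge","refill_mark","dispenser","spoon","fork"]:
        try: print(n,th,[(np.round(d['centre'],1),round(d['score'],2)) for d in ctrl.tip_of(th,n)[:4]])
        except Exception as e: print(n,th,e)
crop("top",270,190,110,130,"d_top",5); crop("side",258,213,120,110,"d_side",5); crop("top",410,235,130,140,"k_top",5)
E
```

```text
top knife_grip [(array([210.9, 415.2]), 0.81), (array([317.2, 434. ]), 0.78)]
top knife_tip [(array([213.6, 369. ]), 0.87), (array([284.6, 393.9]), 0.67)]
top pry_notch [(array([206.1, 293.4]), 0.91)]
top lid_hinge [(array([196.4, 237.6]), 0.9)]
top lid_edge [(array([206. , 288.1]), 0.97)]
top refill_mark [(array([177.4, 265.1]), 0.71)]
top dispenser [(array([193.7, 266.2]), 0.97)]
top spoon [(array([246.2, 403.8]), 0.79)]
top fork [(array([181.9, 394.7]), 0.61)]
side knife_grip [(array([146. , 328.8]), 0.83), (array([172.1, 419.3]), 0.41)]
side knife_tip [(array([169.6, 318.8]), 0.71)]
side pry_notch [(array([196.9, 286.1]), 0.59), (array([193.3, 280.3]), 0.37)]
side lid_hinge [(array([219.4, 247.5]), 0.72), (array([196.5, 251.7]), 0.68), (array([201.8, 357.3]), 0.41)]
side lid_edge [(array([193.5, 280.2]), 0.56)]
side refill_mark [(array([198.2, 250.4]), 0.96), (array([171.3, 318.1]), 0.45)]
side dispenser [(array([224.5, 258.4]), 0.85), (array([197.2, 280.6]), 0.32)]
side spoon [(array([166.1, 355.2]), 0.59), (array([195.2, 279.4]), 0.43)]
side fork [(array([150.6, 305.5]), 0.78)]
d_top origin 215 125 scale 5
d_side origin 198 158 scale 5
k_top origin 345 165 scale 5
```

View pics/d_top.png

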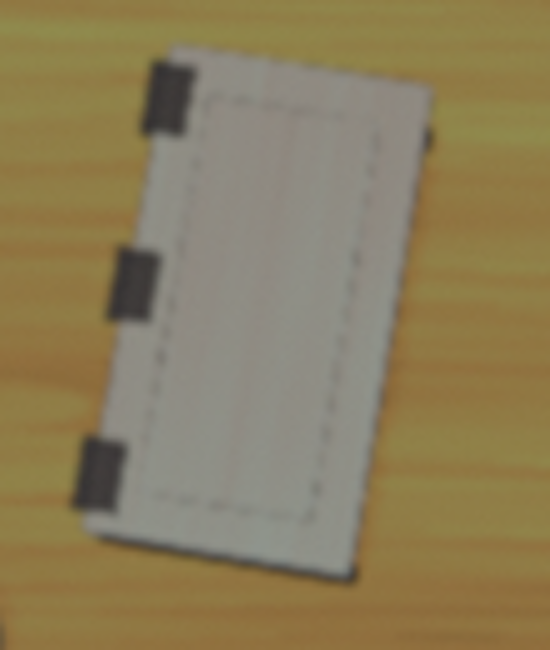

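View pics/d_side.png

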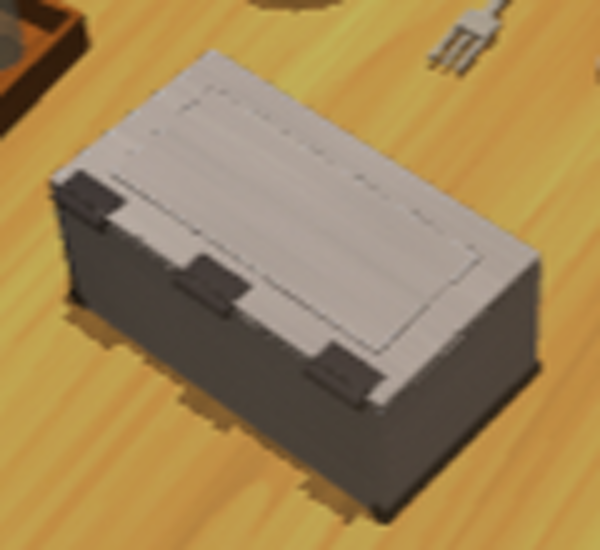

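View pics/k_top.png

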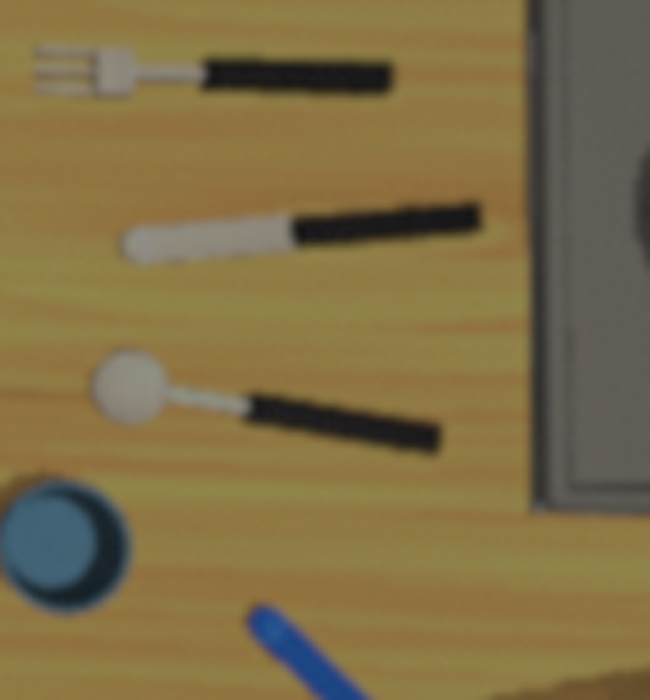

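Candidates for the knife in the top picture are the fork (405,180), the white-bladed round-ended knife (405,210), the spoon (400,247) and the blue-handled item (422,313). By the description, the knife is the one at (405,210), with its blade tip on the left at (369,214). The lid's hinges are on the left side (columns 235–248), so the notch is on the right, the side that faces the cutlery.

```bash
python3 - <<'E'
from h import *
c=[onz("top",u,v,0.116) for u,v in[(249.6,133.4),(300.9,142.1),(285.9,239.5),(231.7,230.7)]]
for p in c: print(np.round(p,4))
ctr=np.mean(c,0); ex=(c[0]+c[1]-c[2]-c[3])/2; ey=(c[0]+c[3]-c[1]-c[2])/2
print('ctr',ctr,'len',np.linalg.norm(ex),np.linalg.norm(ey),'yaw',np.degrees(np.arctan2(ex[1],ex[0])),np.degrees(np.arctan2(ey[1],ey[0]))-90)
# side lid corners
s=[onz("side",198+x/5-.4,158+y/5-.4,0.116) for x,y in[(52,180),(212,50),(540,258),(382,405)]]
for p in s: print('side',np.round(p,4))
ctr2=np.mean(s,0);ex2=(s[0]+s[1]-s[2]-s[3])/2; print(ctr2,np.degrees(np.arctan2(ex2[1],ex2[0])))
yaw=np.arctan2(ex[1],ex[0]); 
def dl(p): 
    d=p-ctr; return np.round([d@[np.cos(yaw),np.sin(yaw),0],d@[-np.sin(yaw),np.cos(yaw),0]],4)
print('notch',dl(onz("top",293.4,206.1,.104)),'edge',dl(onz("top",288.1,206,.113)),'hinge',dl(onz("top",237.6,196.4,.113)),'hinge side',dl(onz("side",247.5,219.4,.113)),'edge side',dl(onz("side",280.2,193.5,.113)),'notch side',dl(onz("side",286.1,196.9,.104)),'mark',dl(onz("top",265.1,177.4,.11)),'mark s',dl(onz("side",250.4,198.2,.11)),'disp',dl(onz("top",266.2,193.7,0)))
# knife
x0,y0=345,165
g=lambda x,y,z:onz("top",x0+x/5-.4,y0+y/5-.4,z)
tip=g(122,246,.0085); butt=g(480,215,.022); root=g(295,231,.0165)
print('tip',tip,'butt',butt,'root',root)
d=tip-g(480,218,.011); print('len',np.linalg.norm(d[:2]),'yaw',np.degrees(np.arctan2(d[1],d[0])))
print('grip det',onz("top",415.2,210.9,.011),'side',onz("side",328.8,146,.011),'tip det',onz("top",369,213.6,.011),onz("side",318.8,169.6,.011))
m=ctrl.silhouettes("knife_grip","top")
for k in m[:2]:
    ys,xs=np.nonzero(k['mask']); print(k['score'],k['box'],cv2.fitLine(np.c_[xs,ys].astype(np.float32),cv2.DIST_L2,0,.01,.01).ravel())
st()
E
```

```text
[0.7077 0.1301 0.116 ]
[ 0.6874 -0.0046  0.116 ]
[0.4328 0.0282 0.116 ]
[0.4518 0.168  0.116 ]
ctr [0.56993342 0.0804009  0.116     ] len 0.25768566693507067 0.13866004969538256 yaw -7.881273348250339 -8.131857960554967
side [0.7046 0.1328 0.116 ]
side [ 0.6864 -0.0039  0.116 ]
side [0.4295 0.0349 0.116 ]
side [0.4508 0.1688 0.116 ]
[0.56784043 0.08315774 0.116     ] -8.332946535130263
notch [-0.0395 -0.0757] edge [-0.0424 -0.0622] hinge [-0.0388  0.0711] hinge side [-0.0278  0.0663] edge side [-0.0365 -0.0663] notch side [-0.0534 -0.073 ] mark [0.0222 0.0091] mark s [0.0212 0.0011] disp [-0.0063  0.0065]
tip [ 0.51345907 -0.20412263  0.0085    ] butt [ 0.5345355  -0.39951115  0.022     ] root [ 0.52358892 -0.29880407  0.0165    ]
len 0.2004505904885154 yaw 95.88353317257028
grip det [ 0.52463908 -0.33270586  0.011     ] side [ 0.54651677 -0.33700477  0.011     ] tip det [ 0.51380651 -0.20362734  0.011     ] [ 0.51986335 -0.21569062  0.011     ]
0.81 [405.8, 212.0, 74.8, 12.0] [ 9.9646461e-01 -8.4013455e-02  4.0525626e+02  2.1137709e+02]
0.8 [422.7, 313.2, 53.2, 51.3] [  0.7221044   0.6917841 423.3431    313.87155  ]
t 1.20 tcp [ 0.2095 -0.5888  0.2313] op 0.0853 F [ 0.5732 -0.0495  0.2979] 
X [ 0.0001 -0.     -1.    ] Y [ 0.3352 -0.9422  0.    ] Z [-0.9422 -0.3352 -0.0001] q [-1.348   0.0527  1.6129  0.0001  1.476  -0.119 ]
```

```bash
python3 -m handwheel '[[0.035,[0,-0.014,-0.0386],[0,0,0]],[0.035,[0,-0.014,-0.0386],[0,0,0]],[0.035,[0,-0.014,-0.0386],[0,0,0]],[0.035,[0,-0.014,-0.0386],[0,0,0]],[0.035,[0,-0.014,-0.0386],[0,0,0]],[0.035,[0,-0.014,-0.0386],[0,0,0]],[0.035,[0,-0.014,-0.0386],[0,0,0]],[0.035,[0,-0.014,-0.0386],[0,0,0]],[0.035,[0,-0.014,-0.0386],[0,0,0]],[0.035,[0,-0.014,-0.0386],[0,0,0]]]' 80
python3 -m handwheel '[[0.035,[0.01,0,0],[-7,0,0]],[0.035,[0.01,0,0],[-7,0,0]],[0.035,[0.01,0,0],[-7,0,0]],[0.035,[0.01,0,0],[-7,0,0]],[0.035,[0.01,0,0],[-7,0,0]],[0.035,[0.01,0,0],[-7,0,0]],[0.035,[0.01,0,0],[-7,0,0]],[0.035,[0.01,0,0],[-7,0,0]],[0.035,[0.01,0,0],[-7,0,0]],[0.035,[0.01,0,0],[-6.3,0,0]]]'
python3 -m handwheel '[[0.035,[0,0,0],[-7,0,0]],[0.035,[0,0,0],[0,0,0]]]'
python3 -c "
from h import *
o,m=st(); d=np.array([0.526,-0.328,0])-o['tool_pos']; print(d@m, np.degrees(np.arctan2(m[1,1],m[0,1])))
crop('top',405,212,160,130,'a1',5,pts=[proj('top',o['tool_pos'])])"
```

```text
t: 2.03
tool_pos: [0.5276, -0.326, 0.2316]
tool_rot: [2.036, 0.351, -2.035]
contact_force: [-0.3, 0.1, -0.5]
opening: 0.0347
t: 2.87
tool_pos: [0.5262, -0.3276, 0.1308]
tool_rot: [1.219, 1.203, -1.219]
contact_force: [0.1, 0.1, 0.7]
opening: 0.0349
t: 3.03
tool_pos: [0.5257, -0.3271, 0.1302]
tool_rot: [1.132, 1.259, -1.132]
contact_force: [-0.3, -0.4, 0.7]
opening: 0.035
t 3.03 tcp [ 0.5257 -0.3271  0.1302] op 0.0350 F [-0.3453 -0.4455  0.7061] 
X [-0.0015  0.0012 -1.    ] Y [ 0.9945  0.1045 -0.0014] Z [ 0.1045 -0.9945 -0.0013] q [-0.6768  0.1211  1.7138 -0.      1.3086 -0.7814]
[0.1302 0.0003 0.001 ] 5.995933794162083
a1 origin 325 147 scale 5
```

View pics/a1.png

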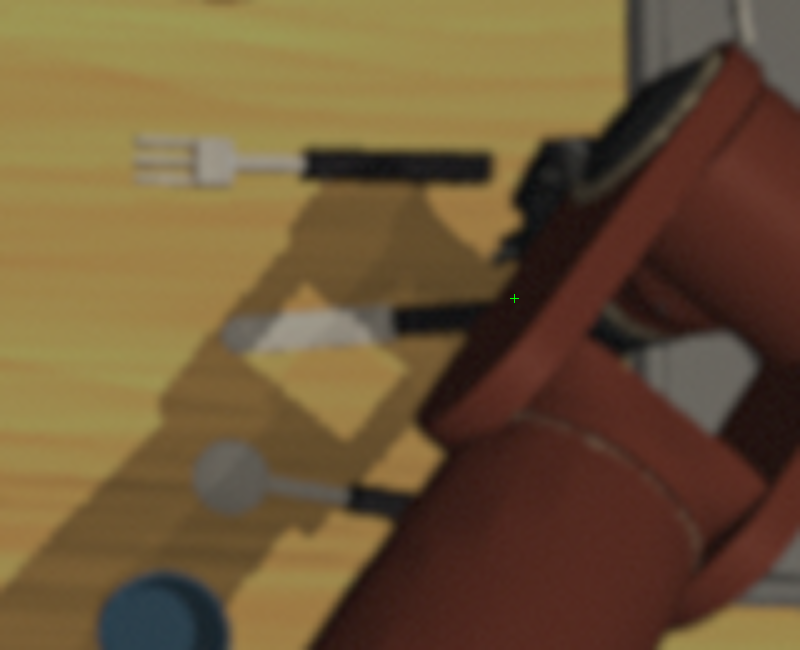

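```bash
python3 -c "
from h import *
crop('side',330,150,140,110,'a2',5)"
```

```text
a2 origin 260 95 scale 5
```

View pics/a2.png

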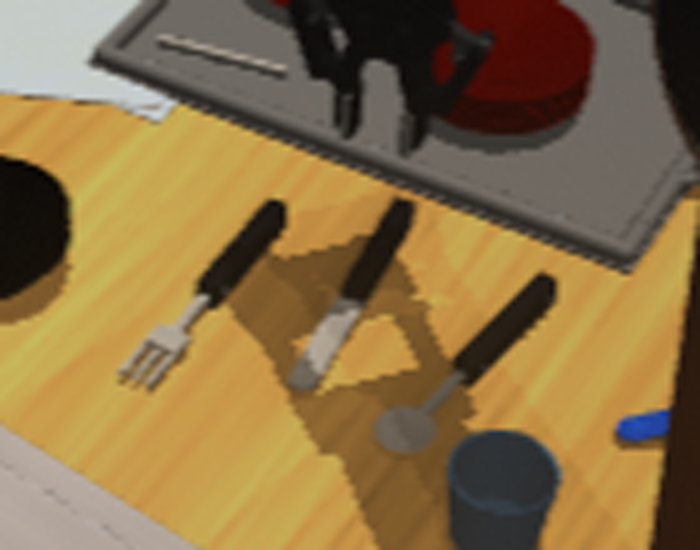

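```bash
python3 -m handwheel '[[0.035,[0.03,0,0],[0,0,0]],[0.035,[0.03,0,0.001],[0,0,0]],[0.035,[0.03,0,0],[0,0,0]],[0.035,[0.02,0,0],[0,0,0]],[0.035,[0.008,0,0],[0,0,0]],[0.035,[0.004,0,0],[0,0,0]],[0.035,[0.003,0,0],[0,0,0]],[0.035,[0,0,0],[0,0,0]]]'
python3 -c "
from h import *
o,m=st()
for p in [(0.5135,-0.204,.011),(.526,-.328,.022),(.5345,-.3995,.022)]: print(proj('side',p), proj('top',p))
crop('side',330,150,140,110,'a3',5)"
```

```text
t: 3.8
tool_pos: [0.5272, -0.3292, 0.0076]
tool_rot: [1.133, 1.253, -1.133]
contact_force: [0.8, -0.0, 0.2]
opening: 0.0348
t 3.80 tcp [ 0.5272 -0.3292  0.0076] op 0.0348 F [ 0.7561 -0.0446  0.1859] 
X [ 0.0017 -0.0014 -1.    ] Y [0.9948 0.1019 0.0016] Z [ 0.1019 -0.9948  0.0016] q [-0.6779  0.2753  1.765  -0.      1.0991 -0.7799]
[318.7676 172.4151] [369.1322 213.7119]
[332.9418 147.2309] [414.7115 210.0214]
[340.1479 134.8139] [440.596  207.6126]
a3 origin 260 95 scale 5
```

View pics/a3.png

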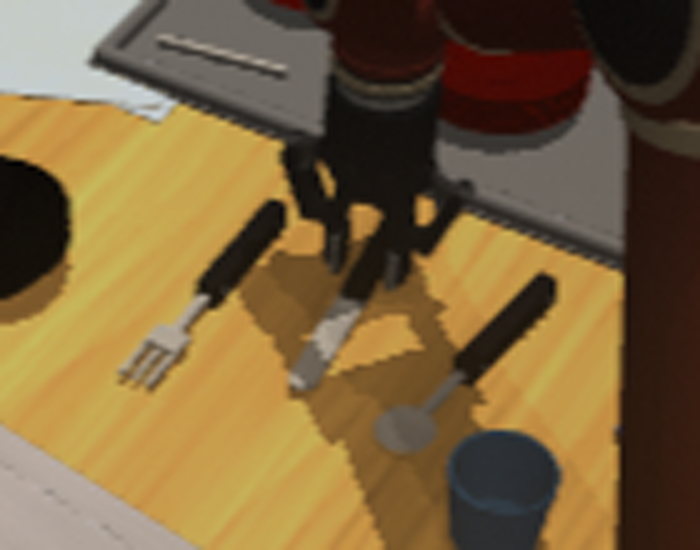

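The fingers straddle the black handle at crop (365,255), with the spoon and fork clear. I'll lower a little and close.

```bash
python3 -m handwheel '[[0.035,[0.003,0,0],[0,0,0]],[0.035,[0.002,0,0],[0,0,0]],[0.01,[0,0,0],[0,0,0]],[0.01,[0,0,0],[0,0,0]],[0.01,[0,0,0],[0,0,0]],[0.01,[0,0,0],[0,0,0]]]' 90
python3 -c "
from h import *
o,m=st()"
```

```text
t: 4.35
tool_pos: [0.5267, -0.3288, 0.0019]
tool_rot: [1.133, 1.255, -1.133]
contact_force: [-0.2, 0.5, 2.2]
opening: 0.0163
t 4.35 tcp [ 0.5267 -0.3288  0.0019] op 0.0163 F [-0.2309  0.5297  2.215 ] 
X [ 0.0008 -0.0006 -1.    ] Y [0.9947 0.1024 0.0007] Z [ 0.1024 -0.9947  0.0007] q [-0.6779  0.283   1.7669  0.      1.0908 -0.7805]
```

```bash
python3 -m handwheel '[[0.01,[0,0,0],[0,0,0]],[0.01,[-0.005,0,0],[0,0,0]],[0.01,[-0.015,0,0],[0,0,0]],[0.01,[-0.02,0,0],[0,0,0]],[0.01,[-0.02,0,0],[0,0,0]],[0.01,[-0.02,0,0],[0,0,0]],[0.01,[-0.01,0,0],[5,0,0]],[0.01,[-0.003,0,0],[5,0,0]],[0.01,[0,0,0],[4,0,0]],[0.01,[0,0,0],[0,0,0]]]'
python3 -c "
from h import *
o,m=st()
crop('side',310,165,140,110,'b1',5)
crop('top',360,190,160,110,'b2',5)
for th in('knife_tip','knife_grip'):
  for n in('top','side'): print(th,n,[(np.round(d['centre'],1),round(d['score'],2)) for d in ctrl.tip_of(th,n)[:3]])
"
```

```text
t: 5.18
tool_pos: [0.5266, -0.3288, 0.0959]
tool_rot: [1.313, 1.137, -1.313]
contact_force: [0.1, 0.5, -1.0]
opening: 0.016
t 5.18 tcp [ 0.5266 -0.3288  0.0959] op 0.0160 F [ 0.1481  0.4709 -0.9561] 
X [ 0.0012 -0.001  -1.    ] Y [ 0.9898 -0.1422  0.0013] Z [-0.1422 -0.9898  0.0008] q [-0.6779  0.1591  1.7334 -0.      1.2475 -0.5352]
b1 origin 240 110 scale 5
b2 origin 280 135 scale 5
knife_tip top [(array([199. , 376.8]), 0.64)]
knife_tip side [(array([183.1, 383.2]), 0.62), (array([151.8, 312.2]), 0.6), (array([151.1, 259.9]), 0.29)]
knife_grip top [(array([207.8, 425.6]), 0.78), (array([198.7, 374.3]), 0.7), (array([317.2, 431.1]), 0.59)]
knife_grip side [(array([126.4, 330.3]), 0.45)]
```

View pics/b1.png

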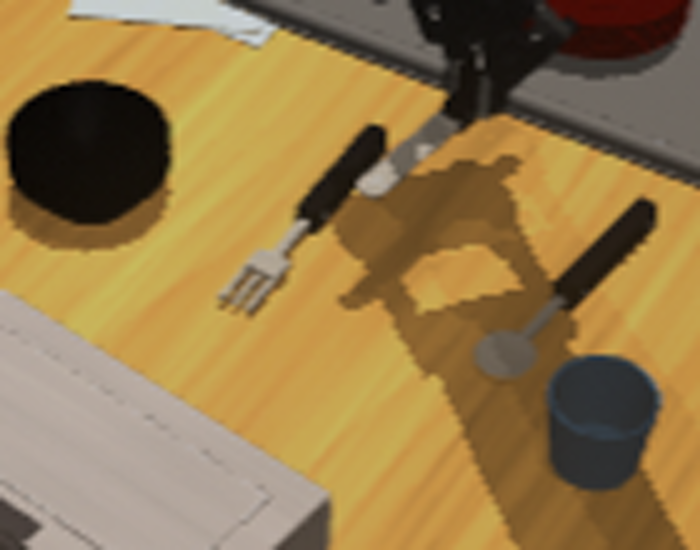

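View pics/b2.png

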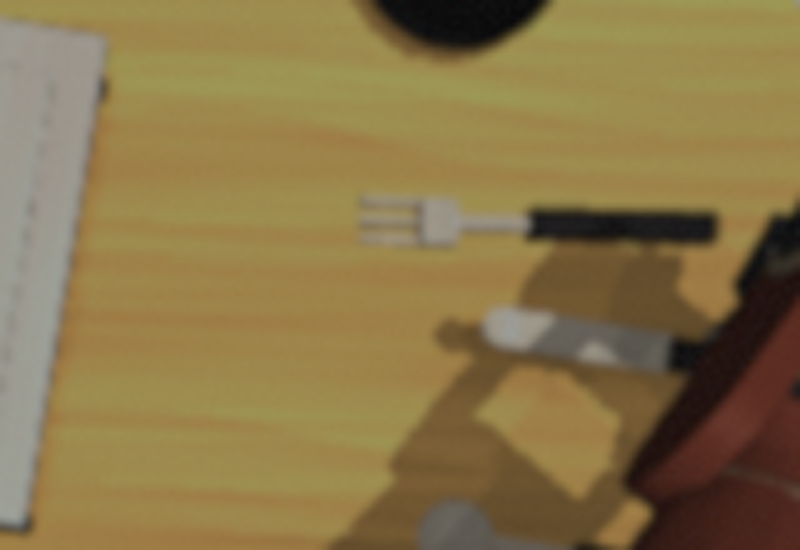

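```bash
python3 -c "
from h import *
np.set_printoptions(precision=4,suppress=True)
t=tri(('top',376.2,199.6),('side',312.6,147.4)); print(t,proj('top',t),proj('side',t))
for z in (.09,.105,.12): print(z,onz('top',376.2,199.6,z))
r=tri(('top',280+670/5-.4,135+357/5-.4),('side',240+448/5-.4,110+128/5-.4)); print('root',r)
e=np.array([.5266,-.3288,.105])+.125*np.array([.1422,.9898,0]); print('expected',e,proj('side',e),proj('top',e))
"
```

```text
[ 0.5411 -0.2018  0.1136] [376.2725 199.7458] [312.4704 147.3923]
0.09 [ 0.5443 -0.2067  0.09  ]
0.105 [ 0.5425 -0.2035  0.105 ]
0.12 [ 0.5407 -0.2003  0.12  ]
root [ 0.5307 -0.3023  0.0947]
expected [ 0.5444 -0.2051  0.105 ] [311.9877 148.4222] [376.8195 198.9089]
```

```bash
python3 -c "
from h import *
np.set_printoptions(precision=4,suppress=True)
b=np.array([.5266,-.3288,.105]);d=np.array([.1422,.9898,0]);w=np.array([.9898,-.1422,0])
P=[]
for s in (.03,.125): 
  for o in(-.01,.01): P.append(b+s*d+o*w)
P.append(b+.125*d);P.append(b+.125*d+[0,0,.006]);P.append(b+.125*d-[0,0,.006])
for n,c in(('side',(315,145,60,50)),('top',(400,200,70,40))):
  crop(n,*c,'c_'+n,11,pts=[proj(n,p) for p in P])
"
```

```text
c_side origin 285 120 scale 11
c_top origin 365 180 scale 11
```

View pics/c_side.png

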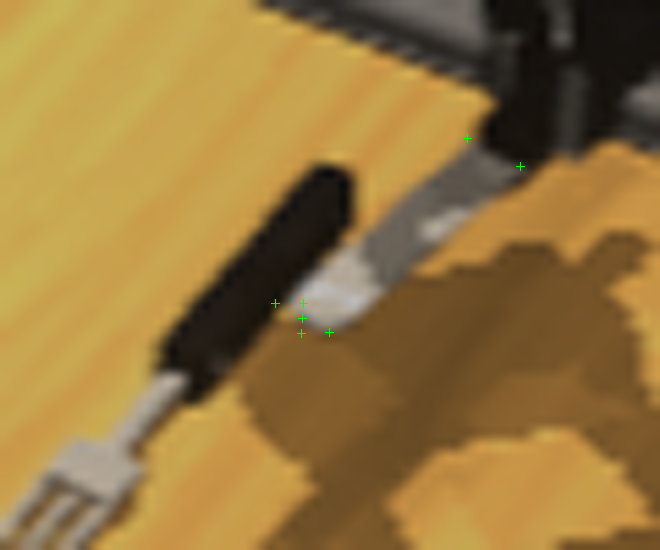

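View pics/c_top.png

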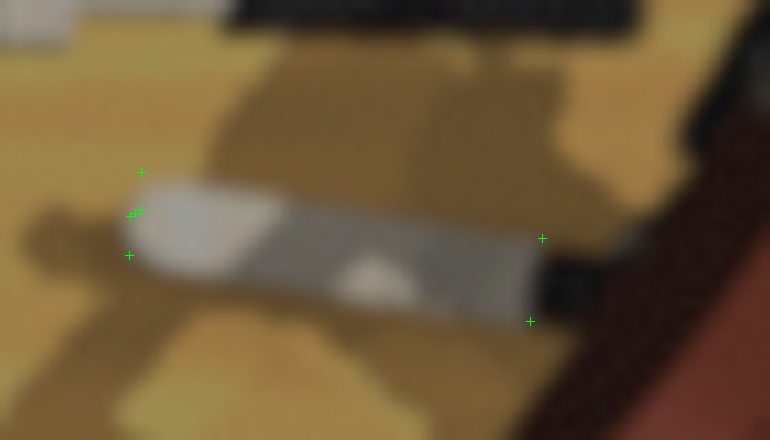

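```bash
python3 -m handwheel '[[0.01,[0.001,-0.0066,-0.022],[1,0,0]],[0.01,[0,-0.0066,-0.022],[0.5,0,0]],[0.01,[0,-0.0066,-0.022],[0,0,0]],[0.01,[0,-0.0066,-0.022],[0,0,0]],[0.01,[0,-0.0066,-0.022],[0,0,0]],[0.01,[0,-0.0066,-0.022],[0,0,0]],[0.01,[0,-0.0066,-0.022],[0,0,0]],[0.01,[0,-0.0066,-0.022],[0,0,0]],[0.01,[0,0,0],[0,0,0]]]'
python3 -c "
from h import *
o,m=st()
nt=np.array([.5204,.0167,.104]); ex=np.array([.99,-.141,0])
P=[nt,nt+.03*ex,nt-.03*ex]
k=o['tool_pos']+[0,0,.0091]; tip=k-.125*m[:,2]
print('tip exp',tip)
crop('side',290,190,70,55,'e1',11,pts=[proj('side',p) for p in P+[tip]])
crop('top',305,205,75,55,'e2',10,pts=[proj('top',p) for p in P+[tip]])
"
```

```text
t: 6.33
tool_pos: [0.5019, -0.143, 0.0927]
tool_rot: [1.33, 1.129, -1.33]
contact_force: [0.6, 0.1, -0.5]
opening: 0.0165
t 6.33 tcp [ 0.5019 -0.143   0.0927] op 0.0165 F [ 0.5541  0.1364 -0.5335] 
X [-0.0014  0.0021 -1.    ] Y [ 0.9865 -0.1638 -0.0017] Z [-0.1638 -0.9865 -0.0018] q [-0.4209 -0.0637  1.9703  0.0014  1.2371 -0.2567]
tip exp [ 0.5224 -0.0197  0.102 ]
e1 origin 255 162 scale 11
e2 origin 267 177 scale 10
```

View pics/e1.png

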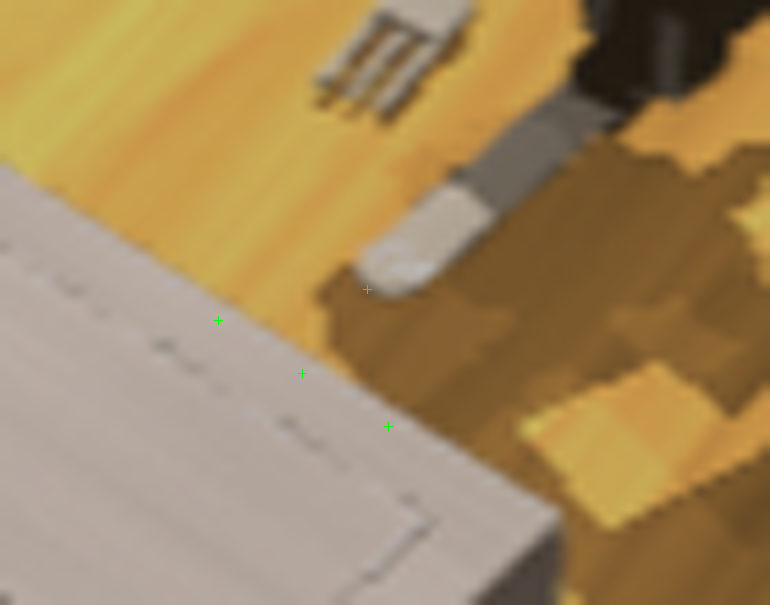

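View pics/e2.png

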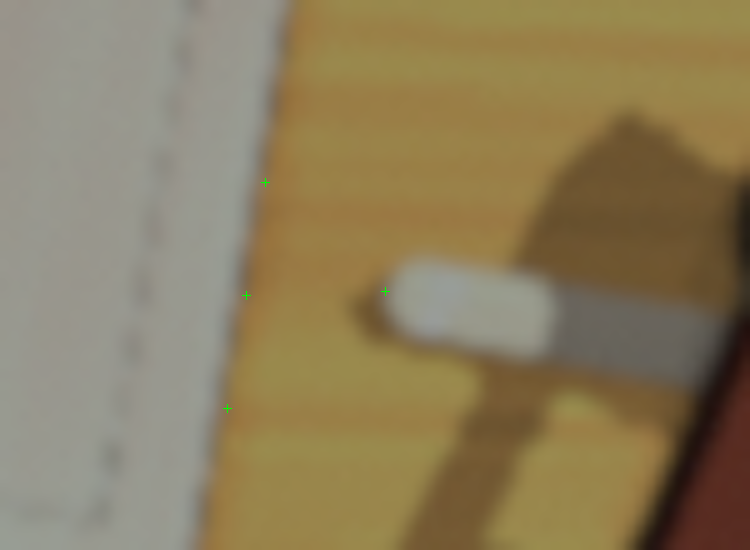

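```bash
python3 -m handwheel '[[0.01,[0,-0.004,-0.01],[0,0,0]],[0.01,[0,0,-0.01],[0,0,0]],[0.01,[0,0,-0.01],[0,0,0]],[0.01,[0,0,-0.006],[0,0,0]],[0.01,[0,0,-0.006],[0,0,0]],[0.01,[0,0,-0.006],[0,0,0]],[0.01,[0,0,0],[0,0,0]]]'
python3 -c "
from h import *
o,m=st()
nt=np.array([.5204,.0167,.104]); 
k=o['tool_pos']+[0,0,.0091]; tip=k-.125*m[:,2]
print('tip exp',tip)
crop('side',290,190,70,55,'f1',11,pts=[proj('side',p) for p in [tip]])
crop('top',305,205,75,55,'f2',10,pts=[proj('top',p) for p in [tip]])
"
```

```text
t: 7.02
tool_pos: [0.5071, -0.0973, 0.0933]
tool_rot: [1.331, 1.126, -1.331]
contact_force: [-0.7, -0.6, -1.4]
opening: 0.0161
t 7.02 tcp [ 0.5071 -0.0973  0.0933] op 0.0161 F [-0.7207 -0.6421 -1.3812] 
X [-0.      0.0003 -1.    ] Y [ 0.9861 -0.166  -0.0001] Z [-0.166  -0.9861 -0.0003] q [-0.3339 -0.0794  1.984   0.0003  1.237  -0.1673]
tip exp [0.5279 0.0259 0.1024]
f1 origin 255 162 scale 11
f2 origin 267 177 scale 10
```

View pics/f1.png

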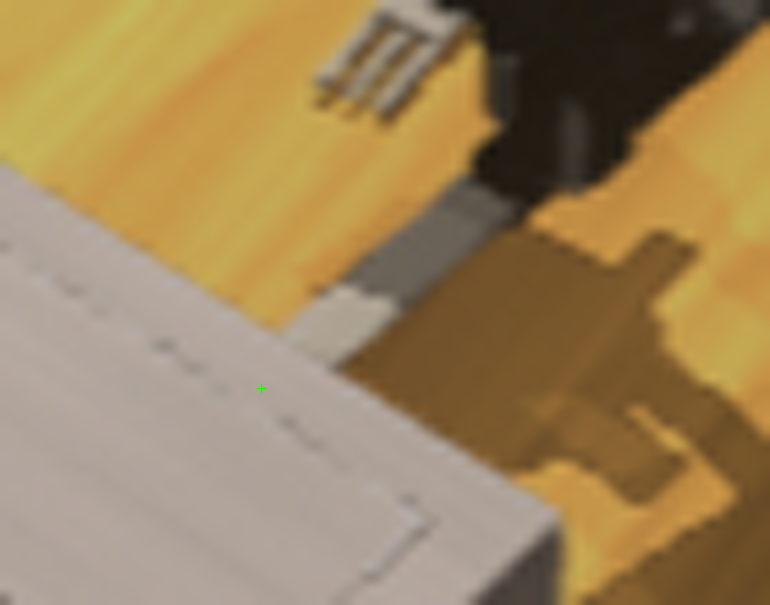

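View pics/f2.png

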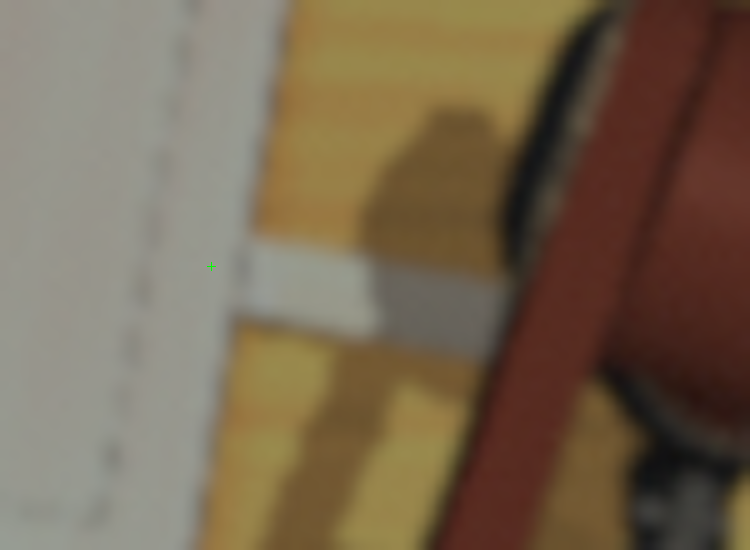

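The blade has gone under the lid at side crop (310,345) without resistance. I'll advance further and then lift.

```bash
python3 -m handwheel '[[0.01,[0,-0.001,-0.006],[0,0,0]],[0.01,[0,-0.001,-0.006],[0,0,0]],[0.01,[0,-0.001,-0.006],[0,0,0]],[0.01,[0,0,-0.006],[0,0,0]],[0.01,[0,0,0],[0,0,0]]]' 100
python3 -m handwheel '[[0.01,[-0.003,0,0],[0,0,0]],[0.01,[-0.003,0,0],[0,0,0]],[0.01,[-0.003,0,0],[0,0,0]],[0.01,[-0.003,0,0],[0,0,0]],[0.01,[-0.003,0,0],[0,0,0]],[0.01,[0,0,0],[0,0,0]]]'
python3 -c "
from h import *
o,m=st()
k=o['tool_pos']+[0,0,.0091]; tip=k-.125*m[:,2]
print('tip exp',tip)
crop('side',270,195,120,100,'g1',6,pts=[proj('side',p) for p in [tip]])
"
```

```text
t: 7.53
tool_pos: [0.508, -0.073, 0.0932]
tool_rot: [1.331, 1.126, -1.331]
contact_force: [-0.6, -0.3, -0.9]
opening: 0.0158
t: 8.03
tool_pos: [0.5082, -0.0744, 0.109]
tool_rot: [1.332, 1.124, -1.331]
contact_force: [0.1, 0.3, -2.4]
opening: 0.0158
t 8.03 tcp [ 0.5082 -0.0744  0.109 ] op 0.0158 F [ 0.1254  0.2697 -2.4471] 
X [ 0.0006 -0.0005 -1.    ] Y [ 0.986  -0.167   0.0007] Z [-0.167  -0.986   0.0004] q [-0.2902 -0.1068  1.9808 -0.0003  1.2668 -0.1223]
tip exp [0.5291 0.0489 0.1181]
g1 origin 210 145 scale 6
```

View pics/g1.png

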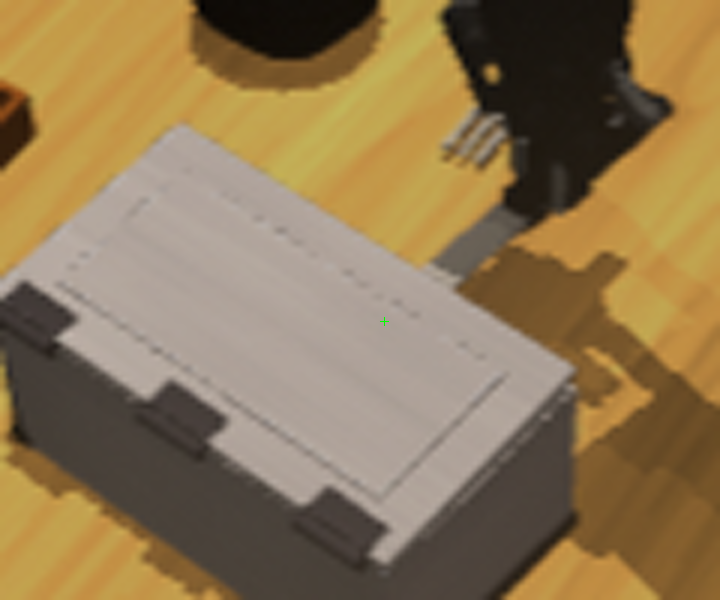

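The near end of the box shows a gap, so the lid is lifting. I'll sweep the blade tip along the lid's arc.

```bash
python3 -m handwheel '[[0.01,[-0.007,0,-0.003],[0,0,0]],[0.01,[-0.007,0,-0.003],[0,0,0]],[0.01,[-0.007,0,-0.003],[0,0,0]],[0.01,[-0.007,0,-0.003],[0,0,0]],[0.01,[-0.007,0,-0.003],[0,0,0]],[0.01,[-0.007,0,-0.003],[0,0,0]],[0.01,[0,0,0],[0,0,0]]]' 110
python3 -c "
from h import *
o,m=st()
k=o['tool_pos']+[0,0,.0091]; tip=k-.125*m[:,2]
print('tip exp',tip)
crop('side',270,185,140,120,'g2',5,pts=[proj('side',p) for p in [tip]])
"
```

```text
t: 8.67
tool_pos: [0.5123, -0.0559, 0.1527]
tool_rot: [1.333, 1.123, -1.328]
contact_force: [1.0, -1.4, -0.9]
opening: 0.0151
t 8.67 tcp [ 0.5123 -0.0559  0.1527] op 0.0151 F [ 0.9931 -1.4203 -0.8976] 
X [ 0.0036 -0.0002 -1.    ] Y [ 0.9861 -0.1663  0.0036] Z [-0.1663 -0.9861 -0.0004] q [-0.2536 -0.1532  1.9453  0.0007  1.346  -0.0866]
tip exp [0.5331 0.0673 0.1618]
g2 origin 200 125 scale 5
```

View pics/g2.png

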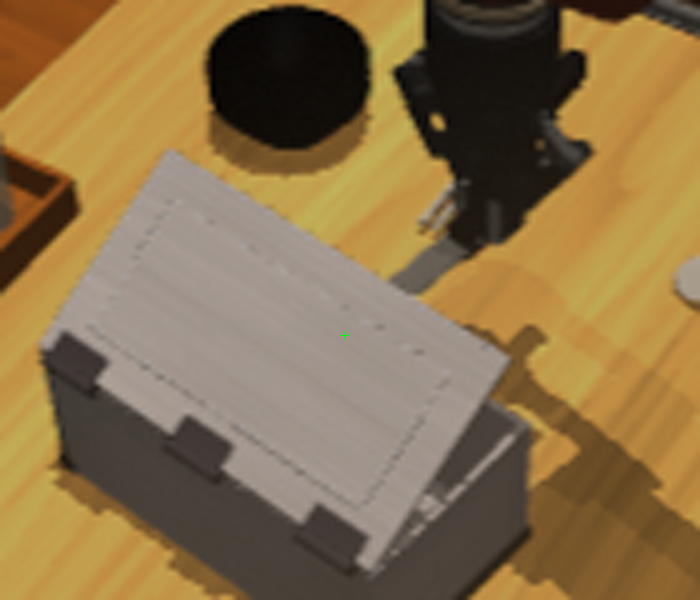

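```bash
python3 -m handwheel '[[0.01,[-0.007,0,-0.0076],[0,0,0]],[0.01,[-0.007,0,-0.0076],[0,0,0]],[0.01,[-0.007,0,-0.0076],[0,0,0]],[0.01,[-0.007,0,-0.0076],[0,0,0]],[0.01,[-0.007,0,-0.0076],[0,0,0]],[0.01,[-0.003,0,-0.0076],[0,0,0]],[0.01,[-0.003,0,-0.0076],[0,0,0]],[0.01,[-0.003,0,-0.0076],[0,0,0]],[0.01,[-0.001,0,-0.0076],[0,0,0]],[0.01,[0,0,0],[0,0,0]]]' 
python3 -c "
from h import *
o,m=st()
k=o['tool_pos']+[0,0,.0091]; tip=k-.125*m[:,2]
print('tip exp',tip)
crop('side',270,185,140,120,'g3',5,pts=[proj('side',p) for p in [tip]])
"
```

```text
t: 9.55
tool_pos: [0.5228, 0.0126, 0.1957]
tool_rot: [1.332, 1.126, -1.33]
contact_force: [0.0, -0.7, -0.4]
opening: 0.0158
t 9.55 tcp [0.5228 0.0126 0.1957] op 0.0158 F [ 0.0305 -0.6873 -0.3771] 
X [ 0.0007  0.0011 -1.    ] Y [ 0.9862 -0.1656  0.0005] Z [-0.1656 -0.9862 -0.0012] q [-0.1189 -0.17    1.8863  0.0012  1.4248  0.0473]
tip exp [0.5435 0.1359 0.2049]
g3 origin 200 125 scale 5
```

View pics/g3.png

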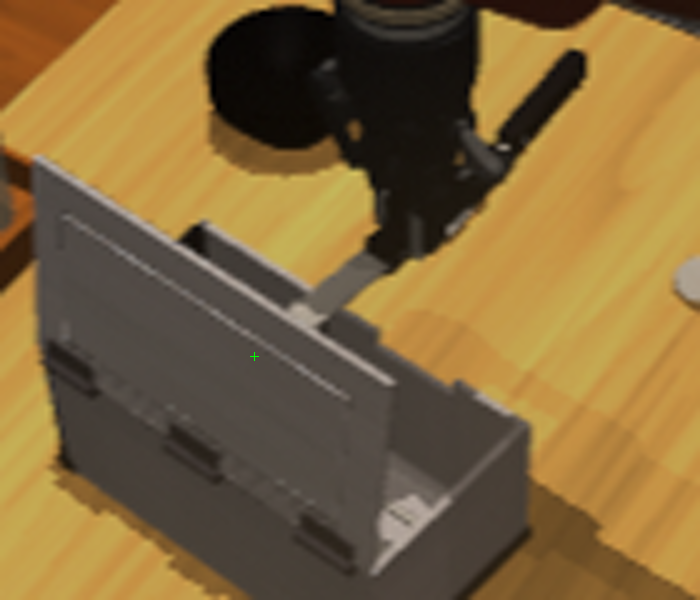

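```bash
python3 -m handwheel '[[0.01,[0,0,-0.006],[0,0,0]],[0.01,[0,0,-0.006],[0,0,0]],[0.01,[0,0,-0.006],[0,0,0]],[0.01,[0,0,-0.006],[0,0,0]],[0.01,[0,0,-0.006],[0,0,0]],[0.01,[0,0,-0.006],[0,0,0]],[0.01,[0,0,-0.006],[0,0,0]],[0.01,[0,0,-0.004],[0,0,0]],[0.01,[0,0,-0.002],[0,0,0]],[0.01,[0,0,0],[0,0,0]]]' 
python3 -m handwheel '[[0.01,[0,0,0],[0,0,0]],[0.01,[0,0,0],[0,0,0]]]' 
python3 -c "
from h import *
o,m=st()
k=o['tool_pos']+[0,0,.0091]; tip=k-.125*m[:,2]
print('tip exp',tip)
crop('side',270,185,140,120,'g4',5,pts=[proj('side',p) for p in [tip]])
"
```

```text
t: 10.43
tool_pos: [0.5305, 0.0588, 0.1953]
tool_rot: [1.331, 1.126, -1.331]
contact_force: [-0.1, -0.6, -1.0]
opening: 0.0154
t: 10.6
tool_pos: [0.5305, 0.0582, 0.1953]
tool_rot: [1.332, 1.125, -1.332]
contact_force: [0.3, -0.4, -0.9]
opening: 0.0152
t 10.60 tcp [0.5305 0.0582 0.1953] op 0.0152 F [ 0.2872 -0.3707 -0.9177] 
X [-0.     -0.0001 -1.    ] Y [ 0.9859 -0.1673  0.    ] Z [-0.1673 -0.9859  0.0001] q [-0.0302 -0.1422  1.8622 -0.0001  1.4216  0.1379]
tip exp [0.5514 0.1814 0.2044]
g4 origin 200 125 scale 5
```

View pics/g4.png

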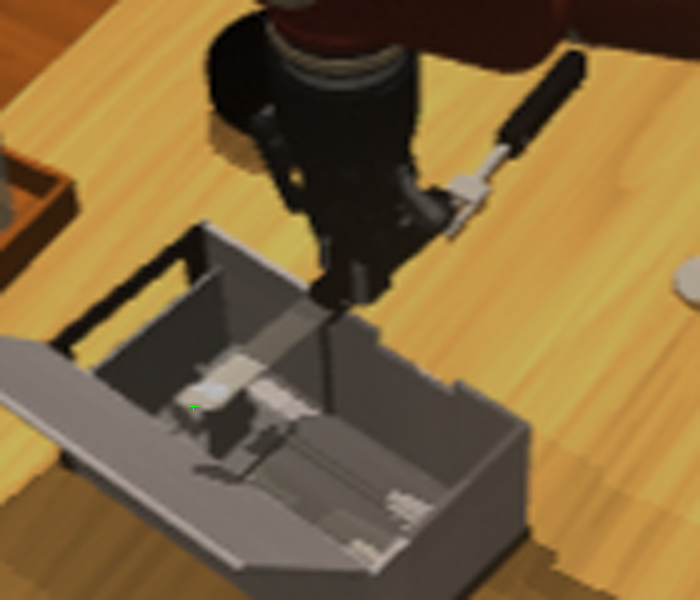

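The lid lies open on its stop, and the follower, plate and tab are visible inside. Next I take the knife back to where it lay.

```bash
python3 -m handwheel '[[0.01,[0,0.0061,0.0382],[0,0,0]],[0.01,[0,0.0061,0.0382],[0,0,0]],[0.01,[0,0.0061,0.0382],[0,0,0]],[0.01,[0,0.0061,0.0382],[0,0,0]],[0.01,[0,0.0061,0.0382],[0,0,0]],[0.01,[0,0.0061,0.0382],[0,0,0]],[0.01,[0,0.0061,0.0382],[0,0,0]],[0.01,[0,0.0061,0.0382],[0,0,0]],[0.01,[0,0.0061,0.0382],[0,0,0]],[0.01,[0,0.0061,0.0382],[0,0,0]]]'
python3 -m handwheel '[[0.01,[0.02,0,0],[-5.2,0,0]],[0.01,[0.02,0,0],[-5.2,0,0]],[0.01,[0.02,0,0],[-5.1,0,0]],[0.01,[0.02,0,0],[0,0,0]],[0.01,[0.02,0,0],[0,0,0]],[0.01,[0.02,0,0],[0,0,0]],[0.01,[0,0,0],[0,0,0]]]'
python3 -c "
from h import *
o,m=st(); d=np.array([0.5267,-0.3288,0.0019])-o['tool_pos']; print(d@m, np.degrees(np.arctan2(m[1,1],m[0,1])))
crop('side',310,165,140,110,'p1',5)
"
```

```text
t: 11.48
tool_pos: [0.5262, -0.3307, 0.1954]
tool_rot: [1.332, 1.124, -1.332]
contact_force: [1.0, -0.4, -0.8]
opening: 0.0156
t: 12.07
tool_pos: [0.5238, -0.3266, 0.0701]
tool_rot: [1.135, 1.265, -1.136]
contact_force: [-1.4, 0.2, -2.4]
opening: 0.0158
t 12.07 tcp [ 0.5238 -0.3266  0.0701] op 0.0158 F [-1.4445  0.1687 -2.4005] 
X [-0.007   0.0056 -1.    ] Y [ 0.9948  0.1019 -0.0064] Z [ 0.1019 -0.9948 -0.0062] q [-0.678   0.1884  1.7478 -0.0001  1.2144 -0.78  ]
[0.0681 0.0031 0.0029] 5.8495612755515
p1 origin 240 110 scale 5
```

View pics/p1.png

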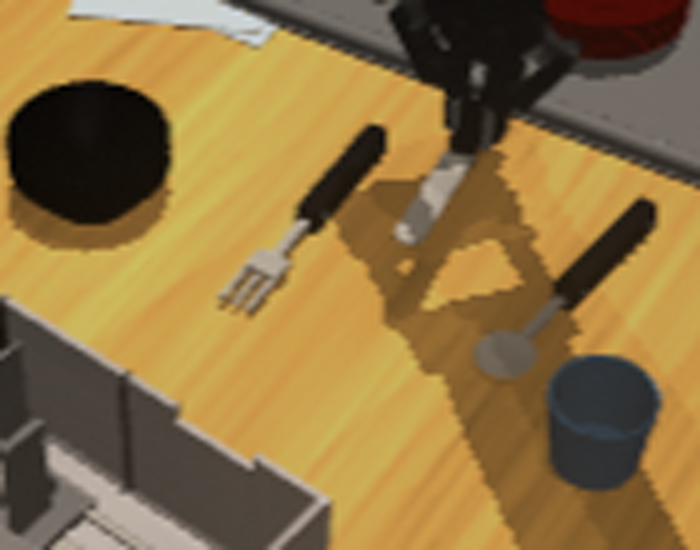

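```bash
python3 -m handwheel '[[0.01,[0.02,0,0],[0,0,0]],[0.01,[0.02,0,0],[0,0,0]],[0.01,[0.014,0,0],[0,0,0]],[0.01,[0.006,0,0],[0,0,0]],[0.01,[0.003,0,0],[0,0,0]],[0.01,[0.002,0,0],[0,0,0]],[0.01,[0,0,0],[0,0,0]],[0.01,[0,0,0],[0,0,0]]]'
python3 -c "
from h import *
o,m=st(); d=np.array([0.5267,-0.3288,0.0019])-o['tool_pos']; print(d@m)
"
```

```text
t: 12.78
tool_pos: [0.5275, -0.329, 0.0115]
tool_rot: [1.133, 1.254, -1.133]
contact_force: [1.1, -0.0, -0.7]
opening: 0.0157
t 12.78 tcp [ 0.5275 -0.329   0.0115] op 0.0157 F [ 1.0978 -0.0419 -0.7435] 
X [ 0.0015 -0.0012 -1.    ] Y [0.9947 0.1025 0.0013] Z [ 0.1025 -0.9947  0.0013] q [-0.6773  0.27    1.7637  0.      1.1061 -0.78  ]
[ 0.0096 -0.0008 -0.0003]
```

```bash
python3 -m handwheel '[[0.01,[0.003,0,0],[0,0,0]],[0.01,[0.002,0,0],[0,0,0]],[0.01,[0.002,0,0],[0,0,0]],[0.01,[0.001,0,0],[0,0,0]],[0.01,[0.001,0,0],[0,0,0]],[0.01,[0,0,0],[0,0,0]]]'
python3 -c "
from h import *
o,m=st(); d=np.array([0.5267,-0.3288,0.0019])-o['tool_pos']; print(d@m)
crop('side',320,155,80,70,'p2',9)
"
```

```text
t: 13.28
tool_pos: [0.5269, -0.3285, 0.002]
tool_rot: [1.133, 1.256, -1.133]
contact_force: [-2.4, 1.7, 4.0]
opening: 0.0158
t 13.28 tcp [ 0.5269 -0.3285  0.002 ] op 0.0158 F [-2.4468  1.7431  4.0311] 
X [-0.0003  0.0003 -1.    ] Y [ 0.9947  0.1025 -0.0003] Z [ 0.1025 -0.9947 -0.0003] q [-0.6773  0.2836  1.766   0.      1.0925 -0.78  ]
[ 0.0001 -0.0002  0.0003]
p2 origin 280 120 scale 9
```

View pics/p2.png

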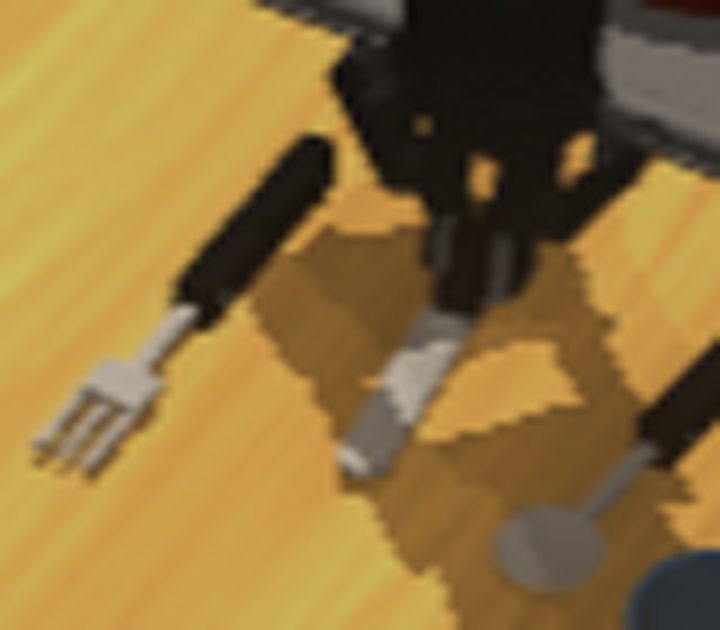

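The knife is down with light table contact at side crop (400,390). I'll release and rise.

```bash
python3 -m handwheel '[[0.018,[0,0,0],[0,0,0]],[0.025,[0,0,0],[0,0,0]],[0.035,[0,0,0],[0,0,0]],[0.035,[0,0,0],[0,0,0]],[0.035,[-0.005,0,0],[0,0,0]],[0.035,[-0.015,0,0],[0,0,0]],[0.035,[-0.03,0,0],[0,0,0]],[0.035,[-0.04,0,0],[0,0,0]],[0.035,[-0.04,0,0],[0,0,0]],[0.035,[-0.04,0,0],[0,0,0]]]' 60
python3 -m handwheel '[[0.035,[-0.03,0,0],[0,0,0]],[0.035,[0,0,0],[0,0,0]]]'
python3 -c "
from h import *
o,m=st()
crop('top',330,200,200,150,'q1',4)
for n in('top','side'):
  for th in('pull_tab','plate_top','refill_mark','knife_grip','knife_tip','spoon','fork'): print(n,th,[(np.round(d['centre'],1),round(d['score'],2)) for d in ctrl.tip_of(th,n)[:2]])
crop('side',260,205,130,110,'q2',6)
"
```

```text
t: 14.17
tool_pos: [0.5267, -0.3283, 0.1745]
tool_rot: [1.133, 1.255, -1.133]
contact_force: [1.1, -1.1, 0.3]
opening: 0.0351
t: 14.33
tool_pos: [0.5304, -0.3313, 0.213]
tool_rot: [1.131, 1.238, -1.129]
contact_force: [1.6, -0.6, 0.6]
opening: 0.0351
t 14.33 tcp [ 0.5304 -0.3313  0.213 ] op 0.0351 F [ 1.6101 -0.6078  0.6284] 
X [ 0.0134 -0.0107 -0.9999] Y [0.9946 0.1027 0.0122] Z [ 0.1025 -0.9947  0.012 ] q [-0.6772  0.054   1.6423  0.      1.4282 -0.78  ]
q1 origin 230 125 scale 4
top pull_tab [(array([168.6, 268.7]), 0.93)]
top plate_top [(array([148.7, 272.3]), 0.88)]
top refill_mark [(array([180.1, 263.1]), 0.56)]
top knife_grip [(array([210.6, 414.3]), 0.9)]
top knife_tip [(array([212.6, 368.7]), 0.91)]
top spoon [(array([247.1, 403.2]), 0.54), (array([198. , 236.8]), 0.36)]
top fork [(array([181.3, 393. ]), 0.57)]
side pull_tab [(array([201.1, 245.6]), 0.69), (array([198.8, 283.7]), 0.33)]
side plate_top [(array([191. , 233.7]), 0.74)]
side refill_mark [(array([197.7, 252.2]), 0.87), (array([150.4, 258.4]), 0.36)]
side knife_grip [(array([149.2, 331.8]), 0.67), (array([176.3, 416.5]), 0.63)]
side knife_tip [(array([172.2, 317.9]), 0.61)]
side spoon [(array([164.9, 355.7]), 0.53)]
side fork [(array([150.7, 305.6]), 0.71)]
q2 origin 195 150 scale 6
```

View pics/q1.png

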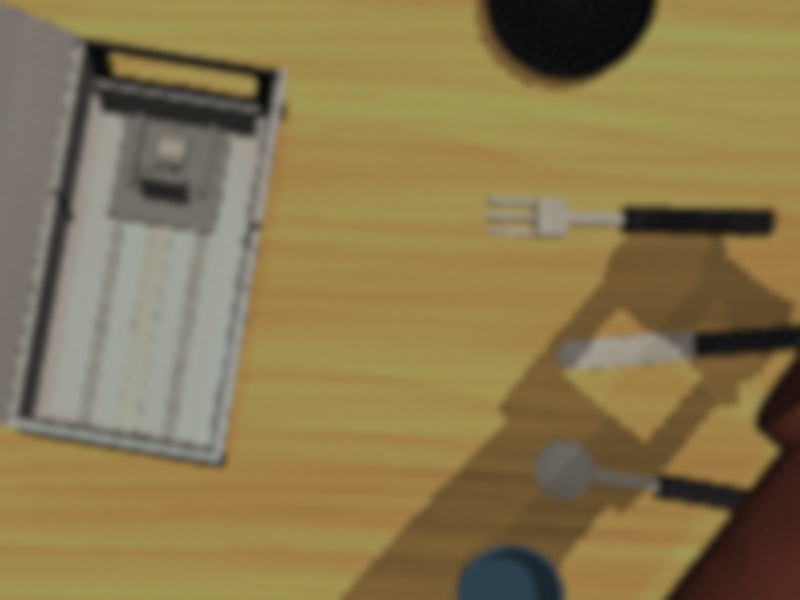

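View pics/q2.png

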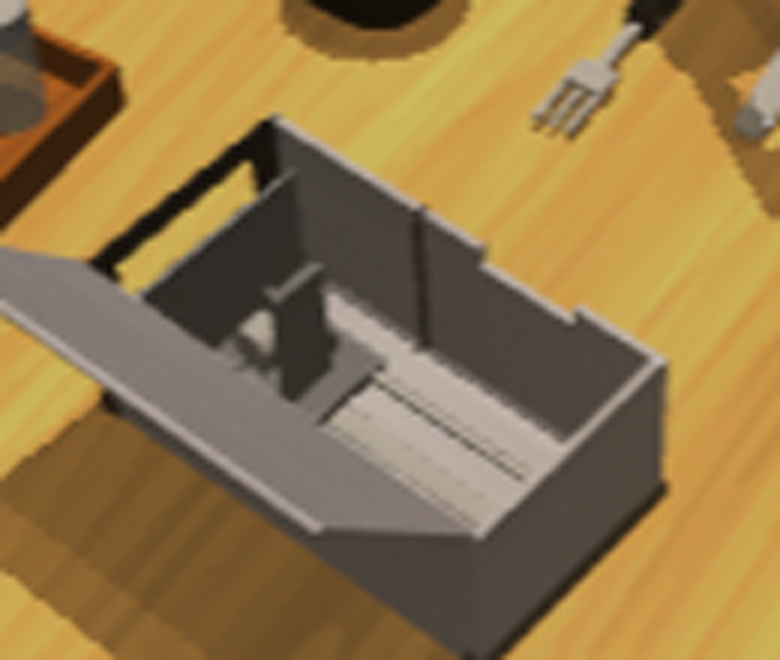

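```bash
python3 - <<'E'
from h import *
np.set_printoptions(precision=4,suppress=True)
c=np.array([.5699,.0804,0]); yaw=np.radians(-8.0); ex=np.array([np.cos(yaw),np.sin(yaw),0]); ey=np.array([-ex[1],ex[0],0])
dl=lambda p:np.array([(p-c)@ex,(p-c)@ey,p[2]])
print('tab',dl(onz('top',268.7,168.6,.082)),dl(onz('side',245.6,201.1,.082)))
print('plate',dl(onz('top',272.3,148.7,.095)),dl(onz('side',233.7,191.,.095)))
print('mark',dl(onz('top',263.1,180.1,.11)),dl(onz('side',252.2,197.7,.11)))
W=lambda x,y,z:c+x*ex+y*ey+[0,0,z]
g=[W(.05,0,.098),W(.05,.017,.098),W(.05,-.017,.098),W(.105,0,.095),W(.105,.056,.095),W(.105,-.056,.095),W(.025,.0675,.11),W(.025,-.0675,.11),W(.13,-.07,.11),W(-.13,-.07,.11),W(-.13,.07,.11)]
crop('top',265,185,90,120,'r1',6,pts=[proj('top',p) for p in g])
crop('side',255,200,120,90,'r2',6,pts=[proj('side',p) for p in g])
E
```

```text
tab [0.0518 0.0058 0.082 ] [0.0424 0.002  0.082 ]
plate [0.1038 0.0044 0.095 ] [0.0893 0.0029 0.095 ]
mark [0.0144 0.0132 0.11  ] [ 0.0184 -0.0037  0.11  ]
r1 origin 220 125 scale 6
r2 origin 195 155 scale 6
```

View pics/r1.png

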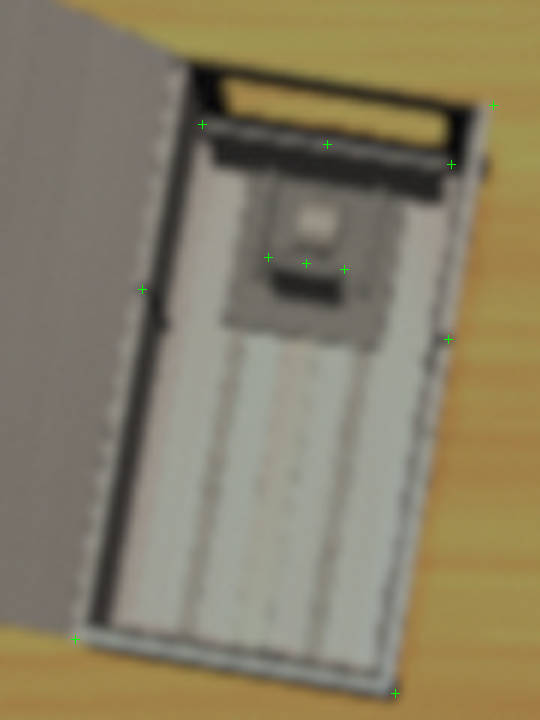

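View pics/r2.png

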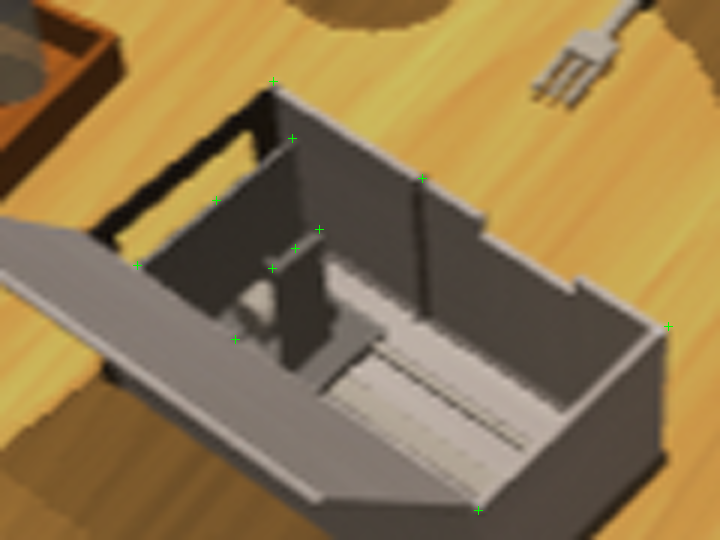

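```bash
python3 -m handwheel '[[0.04,[0,0.013,-0.0394],[0,0,0]],[0.04,[0,0.013,-0.0394],[0,0,0]],[0.04,[0,0.013,-0.0394],[0,0,0]],[0.04,[0,0.013,-0.0394],[0,0,0]],[0.04,[0,0.013,-0.0394],[0,0,0]],[0.04,[0,0.013,-0.0394],[0,0,0]],[0.04,[0,0.013,-0.0394],[0,0,0]],[0.04,[0,0.013,-0.0394],[0,0,0]],[0.04,[0,0.013,-0.0394],[0,0,0]],[0.04,[0,0.013,-0.0394],[0,0,0]]]'
python3 -m handwheel '[[0.04,[0,0,0],[7,0,0]],[0.04,[0,0,0],[6.9,0,0]],[0.04,[0,0,0],[0,0,0]],[0.04,[0,0,0],[0,0,0]]]'
python3 -c "
from h import *
o,m=st(); d=np.array([0.6194,0.0734,0.063])-o['tool_pos']; print(d@m, np.degrees(np.arctan2(m[1,1],m[0,1])))
"
```

```text
t: 16.07
tool_pos: [0.6159, 0.0789, 0.2016]
tool_rot: [1.133, 1.255, -1.133]
contact_force: [0.9, 0.5, 1.3]
opening: 0.0402
t: 16.4
tool_pos: [0.6157, 0.0769, 0.2013]
tool_rot: [1.309, 1.141, -1.309]
contact_force: [0.0, -0.2, 0.1]
opening: 0.0398
t 16.40 tcp [0.6157 0.0769 0.2013] op 0.0398 F [ 0.0227 -0.2322  0.085 ] 
X [ 0.0001 -0.     -1.    ] Y [ 0.9907 -0.1363  0.0001] Z [-0.1363 -0.9907  0.    ] q [ 0.0044  0.0618  1.6538 -0.      1.4259  0.1411]
[0.1383 0.0041 0.003 ] -7.83252074843491
```

```bash
python3 -m handwheel '[[0.04,[0.02,0.004,0.003],[0,0,0]],[0.04,[0.03,0,0],[0,0,0]],[0.04,[0.02,0,0],[0,0,0]],[0.04,[0.01,0,0],[0,0,0]],[0.04,[0,0,0],[0,0,0]]]'
python3 -c "
from h import *
o,m=st()
crop('side',240,180,120,100,'s1',6,pts=[proj('side',o['tool_pos'])])
"
```

```text
t: 16.82
tool_pos: [0.6171, 0.0726, 0.1179]
tool_rot: [1.308, 1.144, -1.316]
contact_force: [-1.1, 0.5, -0.1]
opening: 0.0399
t 16.82 tcp [0.6171 0.0726 0.1179] op 0.0399 F [-1.1044  0.4966 -0.1343] 
X [-0.0059  0.     -1.    ] Y [ 0.9903 -0.1389 -0.0058] Z [-0.1389 -0.9903  0.0008] q [-0.0026  0.141   1.7137  0.      1.2927  0.1367]
s1 origin 180 130 scale 6
```

View pics/s1.png

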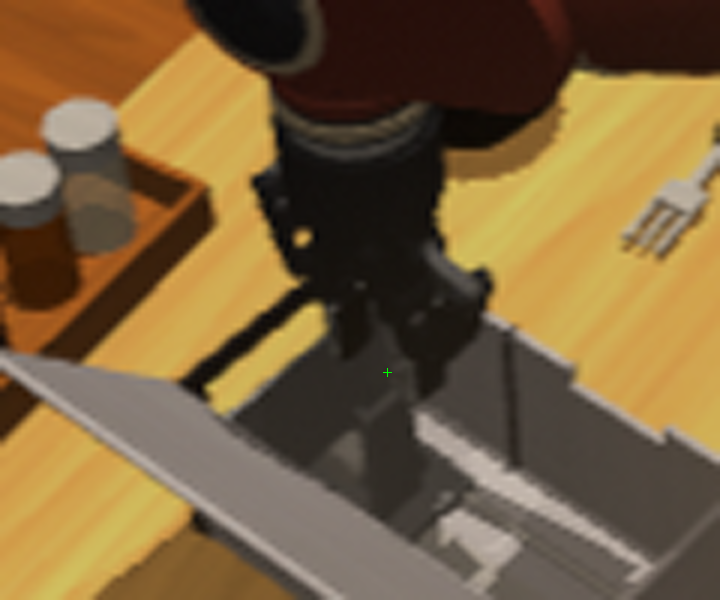

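The tab's top at crop (385,400) sits between the fingers at (345,345) and (430,385). I'll go down and close.

```bash
python3 -m handwheel '[[0.04,[0.015,0.001,0],[0,0,0]],[0.04,[0.015,0,0],[0,0,0]],[0.04,[0.015,0,0],[0,0,0]],[0.04,[0.008,0,0],[0,0,0]],[0.04,[0,0,0],[0,0,0]]]' 60
python3 -c "
from h import *
o,m=st()"
python3 -m handwheel '[[0.02,[0,0,0],[0,0,0]],[0.0,[0,0,0],[0,0,0]],[0.0,[0,0,0],[0,0,0]],[0,[0,0,0],[0,0,0]],[0,[0,0,0],[0,0,0]]]' 60
python3 -c "
from h import *
o,m=st()
c=np.array([.5699,.0804,0]); yaw=np.radians(-8.0); ex=np.array([np.cos(yaw),np.sin(yaw),0]); ey=np.array([-ex[1],ex[0],0])
print((o['tool_pos']-c)@ex,(o['tool_pos']-c)@ey)
crop('side',240,180,120,100,'s2',6,pts=[proj('side',o['tool_pos'])])
"
```

```text
t: 17.28
tool_pos: [0.6194, 0.073, 0.0667]
tool_rot: [1.31, 1.142, -1.313]
contact_force: [0.0, -0.4, 0.5]
opening: 0.0399
t 17.28 tcp [0.6194 0.073  0.0667] op 0.0399 F [ 0.0345 -0.3744  0.5145] 
X [-0.0024 -0.     -1.    ] Y [ 0.9903 -0.1392 -0.0024] Z [-0.1392 -0.9903  0.0003] q [-0.0019  0.2025  1.7378 -0.      1.2037  0.1378]
t: 17.7
tool_pos: [0.62, 0.0733, 0.07]
tool_rot: [1.311, 1.14, -1.312]
contact_force: [-5.9, 1.4, 4.5]
opening: 0.0067
t 17.70 tcp [0.62   0.0733 0.07  ] op 0.0067 F [-5.9401  1.3653  4.4874] 
X [-0.0009  0.0003 -1.    ] Y [ 0.9902 -0.1398 -0.001 ] Z [-0.1398 -0.9902 -0.0002] q [-0.0015  0.199   1.7358  0.0003  1.2078  0.1386]
0.05061334729712567 -2.0907542784147027e-05
s2 origin 180 130 scale 6
```

View pics/s2.png

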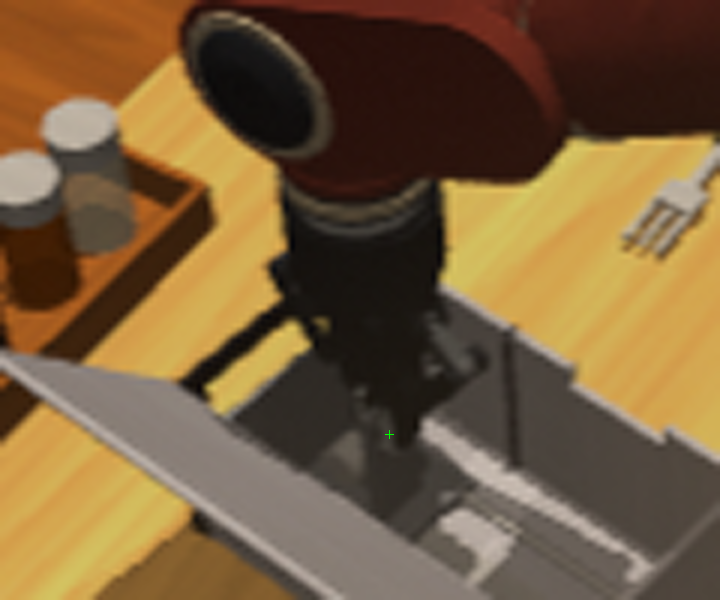

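```bash
python3 -m handwheel '[[0,[0,0,0],[0,0,0]],[0,[0,-0.005,0],[0,0,0]],[0,[0,-0.01,0],[0,0,0]],[0,[0,-0.01,0],[0,0,0]],[0,[0,-0.01,0],[0,0,0]],[0,[0,-0.01,0],[0,0,0]],[0,[0,-0.01,0],[0,0,0]],[0,[0,-0.01,0],[0,0,0]],[0,[0,-0.01,0],[0,0,0]],[0,[0,0,0],[0,0,0]]]' 100
python3 -m handwheel '[[0,[0,0,0],[0,0,0]]]'
python3 - <<'E'
from h import *
o,m=st()
c=np.array([.5699,.0804,0]); yaw=np.radians(-8.0); ex=np.array([np.cos(yaw),np.sin(yaw),0]); ey=np.array([-ex[1],ex[0],0])
W=lambda x,y,z:c+x*ex+y*ey+[0,0,z]
x=(o['tool_pos']-c)@ex; print(x,(o['tool_pos']-c)@ey,'travel',.0506-x)
g=[W(x+.055,s,.095) for s in(-.056,0,.056)]+[W(.025,-.0675,.11),W(.025,.0675,.11)]
crop('side',245,190,110,85,'t1',7,pts=[proj('side',p) for p in g])
crop('top',265,180,90,100,'t2',6,pts=[proj('top',p) for p in g])
E
```

```text
t: 18.58
tool_pos: [0.5475, 0.0839, 0.0702]
tool_rot: [1.315, 1.135, -1.306]
contact_force: [7.4, 0.5, -1.9]
opening: 0.0067
t: 18.67
tool_pos: [0.5482, 0.0838, 0.0701]
tool_rot: [1.316, 1.135, -1.306]
contact_force: [7.9, 1.6, -2.9]
opening: 0.0064
t 18.67 tcp [0.5482 0.0838 0.0701] op 0.0064 F [ 7.9224  1.5543 -2.9297] 
X [ 0.0073  0.0005 -1.    ] Y [ 0.9902 -0.1398  0.0071] Z [-0.1398 -0.9902 -0.0015] q [0.0173 0.0382 1.9113 0.0004 1.1848 0.1573]
-0.02191249244622714 0.0003277588559762437 travel 0.07251249244622714
t1 origin 190 147 scale 7
t2 origin 220 130 scale 6
```

View pics/t1.png

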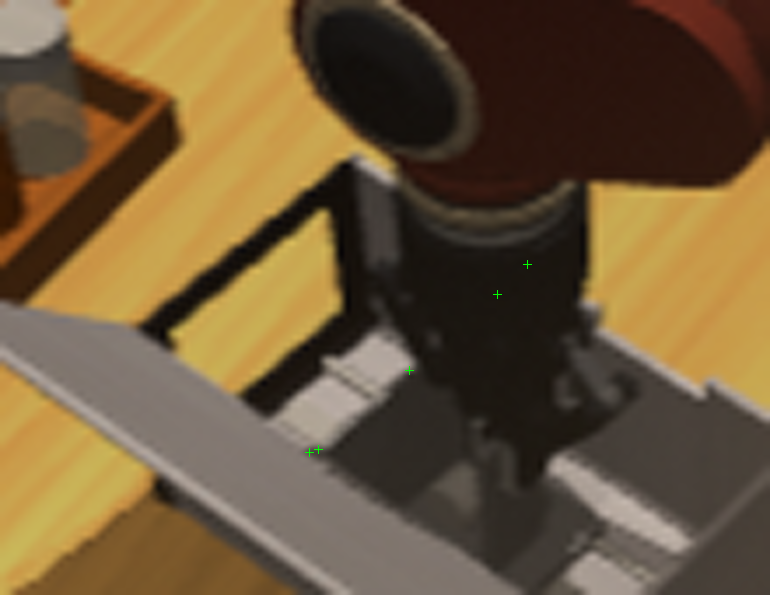

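View pics/t2.png

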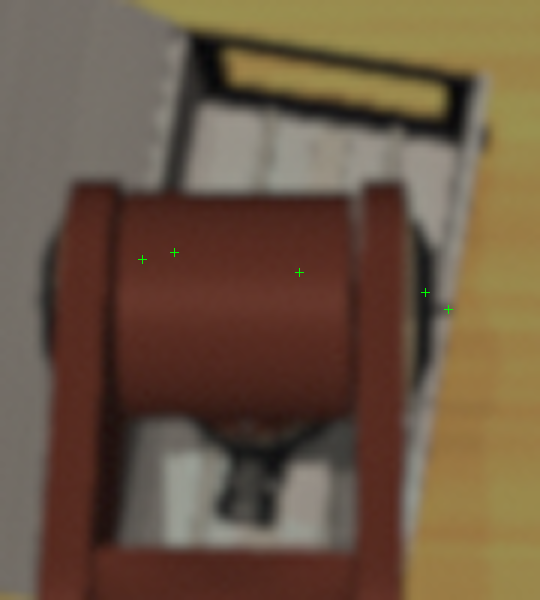

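```bash
python3 -m handwheel '[[0,[0,-0.004,0],[0,0,0]],[0,[0,-0.0035,0],[0,0,0]],[0,[0,0,0],[0,0,0]],[0,[0,0,0],[0,0,0]],[0,[0,0,0],[0,0,0]],[0,[0,0,0],[0,0,0]]]'
cat > chk.py <<'E'
from h import *
import sys
o,m=st()
c=np.array([.5699,.0804,0]); yaw=np.radians(-8.0); ex=np.array([np.cos(yaw),np.sin(yaw),0]); ey=np.array([-ex[1],ex[0],0])
W=lambda x,y,z:c+x*ex+y*ey+[0,0,z]
gp=o['tool_pos']-.019*m[:,0]
x=(gp-c)@ex; print('grasp',x,(gp-c)@ey,gp[2],'travel',.0506-x)
if len(sys.argv)>1:
    g=[W(x+.055,s,.095) for s in(0,.03,.05)]
    crop('side',235,200,60,45,sys.argv[1],12,pts=[proj('side',p) for p in g])
    for th in('plate_top','refill_mark','pull_tab'): print(th,[(np.round(d['centre'],1),round(d['score'],2)) for d in ctrl.tip_of(th,'side')[:2]],[(np.round(d['centre'],1),round(d['score'],2)) for d in ctrl.tip_of(th,'top')[:2]])
E
python3 chk.py u1
```

```text
t: 19.27
tool_pos: [0.5414, 0.0847, 0.0701]
tool_rot: [1.316, 1.135, -1.306]
contact_force: [7.8, 0.7, -2.3]
opening: 0.0062
t 19.27 tcp [0.5414 0.0847 0.0701] op 0.0062 F [ 7.8469  0.7474 -2.3497] 
X [ 0.0075  0.0005 -1.    ] Y [ 0.9901 -0.1399  0.0073] Z [-0.1399 -0.9902 -0.0016] q [0.0193 0.0227 1.9273 0.0004 1.1841 0.1595]
grasp -0.028977246621997525 0.0003078588386355235 0.08913217467649572 travel 0.07957724662199753
u1 origin 205 177 scale 12
plate_top [(array([202.3, 249. ]), 0.86)] [(array([247.4, 403.5]), 0.51)]
refill_mark [(array([197. , 250.9]), 0.82), (array([213.1, 266.4]), 0.5)] []
pull_tab [(array([213.3, 265.7]), 0.86)] [(array([196.8, 265.2]), 0.48), (array([213.1, 371.2]), 0.46)]
```

View pics/u1.png

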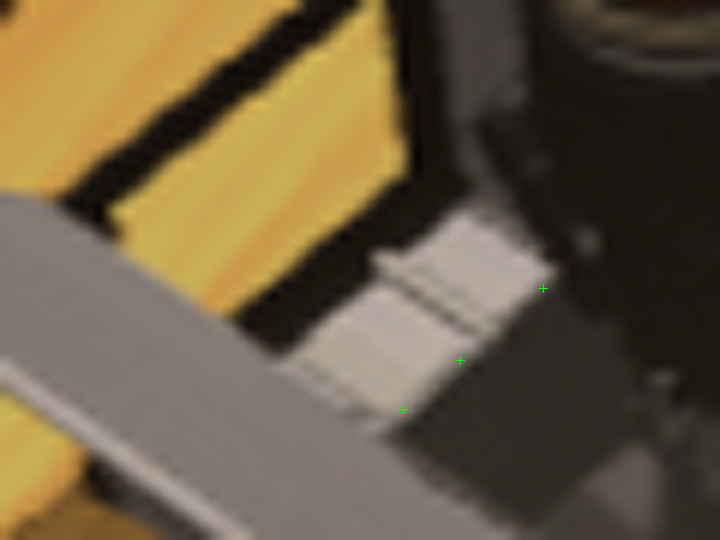

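```bash
python3 - <<'E'
from h import *
c=np.array([.5699,.0804,0]); yaw=np.radians(-8.0); ex=np.array([np.cos(yaw),np.sin(yaw),0]); ey=np.array([-ex[1],ex[0],0])
W=lambda x,y,z:c+x*ex+y*ey+[0,0,z]
im=ctrl.get_image('side').astype(np.float32).mean(2)
def prof(img,sc,org,xs,ss,z=.095):
    out=[]
    for s in ss:
        uv=np.array([proj('side',W(x,s,z)) for x in xs],np.float32)
        uv=((uv-org+.5)*sc-.5).astype(np.float32) if sc>1 else uv
        out.append(cv2.remap(img,uv[:,:1],uv[:,1:],cv2.INTER_LINEAR).ravel())
    return np.array(out)
xs=np.arange(.010,.044,.002); print((xs*1000).round())
print(prof(im,1,None,xs,[.0,.01,.02,.03,.04]).round().astype(int))
pre=cv2.imread('pics/r2.png').astype(np.float32).mean(2)
xs2=xs+.08
print(prof(pre,6,np.array([195,155]),xs2,[-.03,-.02,-.01,.0,.01,.02,.03,.04]).round().astype(int))
E
```

```text
[10. 12. 14. 16. 18. 20. 22. 24. 26. 28. 30. 32. 34. 36. 38. 40. 42.]
[[ 32  32  32  33  35  38  43  57  85 121 152 163 167 167 167 166 166]
 [ 41  41  41  41  41  40  44  57  93 133 156 168 169 169 169 169 168]
 [ 41  41  41  41  41  45  59  83 113 132 131 138 143 136 134 140 133]
 [ 42  42  42  42  42  43  49  79 111 138 158 168 172 171 171 171 171]
 [ 43  44  43  42  42  43  64  97 120 144 158 166 167 166 167 168 168]]
[[ 43  43  42  42  38  47  71 100 115 130 140 150 152 153 151 152 156]
 [ 44  44  44  42  40  44  71 104 126 140 148 152 153 152 153 155 161]
 [ 43  42  43  44  38  42  78 113 137 147 153 153 152 153 155 156 157]
 [ 43  43  43  42  42  49  66 105 109 152 154 152 153 154 155 157 162]
 [ 44  43  42  43  43  41  66 104 128 142 149 154 154 155 156 156 158]
 [ 44  44  44  43  42  47  69 101 133 146 153 154 154 155 155 157 155]
 [ 43  43  43  43  42  44  65 103 120 132 147 155 156 155 154 153 155]
 [ 45  43  42  43  42  47  81 119 136 146 153 155 155 154 152 152 154]]
```

```bash
python3 - <<'E'
from h import *
c=np.array([.5699,.0804,0]); yaw=np.radians(-8.0); ex=np.array([np.cos(yaw),np.sin(yaw),0]); ey=np.array([-ex[1],ex[0],0])
W=lambda x,y,z:c+x*ex+y*ey+[0,0,z]
xs=np.arange(.007,.045,.002); print((xs*1000).round())
for cam_,f,org in(('side','r2',(195,155)),('top','r1',(220,125))):
    pre=cv2.imread(f'pics/{f}.png').astype(np.float32).mean(2)
    for y,z in((-.0675,.11),(-.066,.11),(-.069,.11),(-.065,.1),(-.065,.09),(-.065,.08),(.0675,.11),(.066,.11)):
        uv=np.array([proj(cam_,W(x,y,z)) for x in xs],np.float32); uv=((uv-org+.5)*6-.5).astype(np.float32)
        print(cam_,y,z,cv2.remap(pre,uv[:,:1],uv[:,1:],cv2.INTER_LINEAR).ravel().round().astype(int))
# now: avg plate edge, fine
im=np.mean([ctrl.get_image('side').astype(np.float32).mean(2) for _ in range(4)],0)
xf=np.arange(.015,.036,.00025)
def cross(img,ss,sc,org,off,th=98):
    r=[]
    for s in ss:
        uv=np.array([proj('side',W(x+off,s,.095)) for x in xf],np.float32)
        if sc>1: uv=((uv-org+.5)*sc-.5).astype(np.float32)
        p=cv2.remap(img,uv[:,:1],uv[:,1:],cv2.INTER_LINEAR).ravel(); lo=p[:8].mean();hi=p[-12:].mean()
        r.append(xf[np.argmax(p>(lo+hi)/2)]*1000)
    return np.array(r)
a=cross(im,np.arange(-.002,.045,.003),1,None,0); b=cross(cv2.imread('pics/r2.png').astype(np.float32).mean(2),np.arange(-.002,.045,.003),6,(195,155),.08)
print(a,a.mean());print(b,b.mean()); print('travel',80-(a.mean()-b.mean()), np.median(a)-np.median(b))
E
python3 chk.py
```

```text
[ 7.  9. 11. 13. 15. 17. 19. 21. 23. 25. 27. 29. 31. 33. 35. 37. 39. 41.
 43.]
side -0.0675 0.11 [167 170 168 164 167 162 157 142 116  85 134 161 166 166 170 165 166 168
 167]
side -0.066 0.11 [155 158 158 151 151 149 141 122 100  95 124 152 155 152 156 155 154 156
 157]
side -0.069 0.11 [166 166 163 164 165 163 159 149 119 111 132 155 163 167 165 162 163 164
 162]
side -0.065 0.1 [64 63 65 65 64 66 65 56 50 44 44 52 60 63 65 66 64 62 64]
side -0.065 0.09 [67 67 66 66 66 67 67 61 53 44 37 40 51 59 64 67 65 65 65]
side -0.065 0.08 [66 66 66 67 67 65 63 57 51 45 41 44 53 62 65 67 67 66 66]
side 0.0675 0.11 [127 127 129 131 131 132 131 121 109  85 116 128 129 128 133 135 127 123
 119]
side 0.066 0.11 [124 126 128 130 133 131 127 113 100 101 116 128 128 125 129 129 120 108
  98]
top -0.0675 0.11 [130 128 128 132 137 139 137 124 102  85 111 127 137 140 142 141 139 137
 139]
top -0.066 0.11 [135 131 129 132 137 139 136 119 100  90 110 129 140 143 144 143 141 140
 140]
top -0.069 0.11 [122 119 121 126 131 133 133 124 111  97 112 123 130 133 134 134 133 131
 132]
top -0.065 0.1 [139 133 127 
[... 316 characters left out ...]
 110 120 123 122 121 121 121
 120]
top 0.066 0.11 [103 102 102 102 101 100  99  93  84  80  83  94 102 105 105 105 105 104
 103]
[26.75 27.25 27.5  27.25 26.75 26.75 25.5  24.75 24.5  25.   25.5  25.75
 25.75 26.   24.75 24.5 ] 25.890625000000007
[23.75 24.75 23.5  24.   23.75 23.5  23.5  23.75 24.   23.75 24.25 24.25
 23.75 23.5  23.   23.5 ] 23.781250000000007
travel 77.890625 2.0000000000000036
t 19.87 tcp [0.5414 0.0847 0.0701] op 0.0064 F [ 7.1831  1.1873 -2.2675] 
X [ 0.0074  0.0006 -1.    ] Y [ 0.9901 -0.1399  0.0073] Z [-0.1399 -0.9902 -0.0016] q [0.0192 0.0228 1.9273 0.0004 1.1841 0.1594]
grasp -0.02897427636169273 0.0003052188478571169 0.08910982230392185 travel 0.07957427636169273
```

```bash
python3 -m handwheel '[[0,[0,-0.001,0],[0,0,0]],[0,[0,0,0],[0,0,0]],[0,[0,0,0],[0,0,0]],[0,[0,0,0],[0,0,0]],[0,[0,0,0],[0,0,0]],[0,[0,0,0],[0,0,0]]]'
python3 - <<'E'
from h import *
c=np.array([.5699,.0804,0]); yaw=np.radians(-8.0); ex=np.array([np.cos(yaw),np.sin(yaw),0]); ey=np.array([-ex[1],ex[0],0])
W=lambda x,y,z:c+x*ex+y*ey+[0,0,z]
ims=[ctrl.get_image('side') for _ in range(3)]
cv2.imwrite('pics/side_end.png',ims[0][:,:,::-1]); cv2.imwrite('pics/top_end.png',ctrl.get_image('top')[:,:,::-1])
im=np.mean([i.astype(np.float32).mean(2) for i in ims],0)
xf=np.arange(.012,.036,.00025)
def cross(img,ss,sc,org,off,th):
    r=[]
    for s in ss:
        uv=np.array([proj('side',W(x+off,s,.095)) for x in xf],np.float32)
        if sc>1: uv=((uv-org+.5)*sc-.5).astype(np.float32)
        p=cv2.remap(img,uv[:,:1],uv[:,1:],cv2.INTER_LINEAR).ravel()
        r.append(xf[np.argmax(p>th)]*1000)
    return np.array(r)
pre=cv2.imread('pics/r2.png').astype(np.float32).mean(2); ss=np.arange(-.002,.048,.003)
for th in(58,75,95):
    a=cross(im,ss,1,None,0,th); b=cross(pre,ss,6,(195,155),.08,th); print(th,a-b,'med',np.median(a-b),'far',np.median((a-b)[8:]))
E
python3 chk.py v1
```

```text
t: 20.37
tool_pos: [0.5404, 0.0849, 0.0701]
tool_rot: [1.316, 1.135, -1.306]
contact_force: [7.7, 0.7, -2.0]
opening: 0.0065
t 20.57 tcp [0.5404 0.0849 0.0701] op 0.0064 F [ 7.2191  0.5114 -2.2007] 
X [ 0.0075  0.0006 -1.    ] Y [ 0.9901 -0.14    0.0074] Z [-0.14   -0.9902 -0.0016] q [0.0195 0.0205 1.9295 0.0005 1.184  0.1598]
grasp -0.029937048633072595 0.0003059305970559719 0.08912828726377048 travel 0.0805370486330726
v1 origin 205 177 scale 12
plate_top [(array([200.4, 252.1]), 0.66)] [(array([176.8, 267. ]), 0.72)]
refill_mark [(array([198.2, 252.6]), 0.8)] [(array([178.2, 267.6]), 0.9)]
pull_tab [(array([213. , 264.9]), 0.55), (array([167.1, 357. ]), 0.39)] [(array([196.2, 264.8]), 0.45)]Traceback (most recent call last):
  File "<stdin>", line 18, in <module>
  File "<stdin>", line 11, in cross
  File "h.py", line 12, in proj
    K,r,t=cam(n); q=K@(r@np.asarray(P,float)+t); return q[:2]/q[2]
          ~~~^^^
  File "h.py", line 5, in cam
    p=ctrl.camera_params(n); f=210/np.tan(np.radians(p['vertical_fov']/2))
ValueError: time passes only in moves, steps and waits
```

View pics/v1.png

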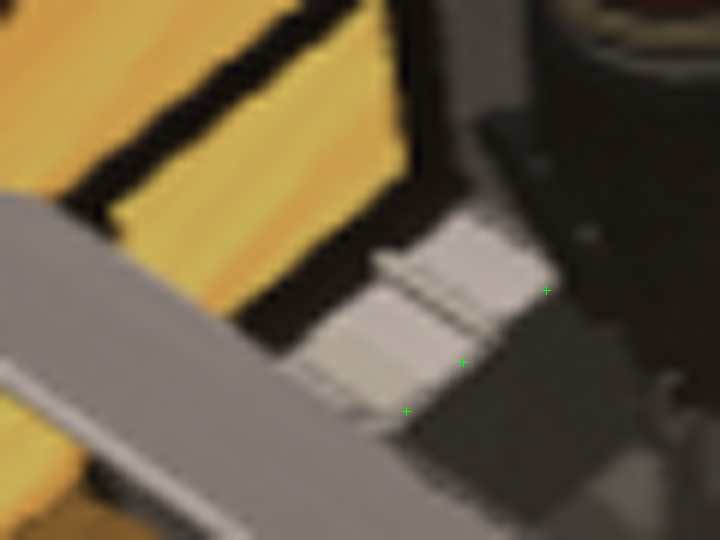

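View pics/side_end.png

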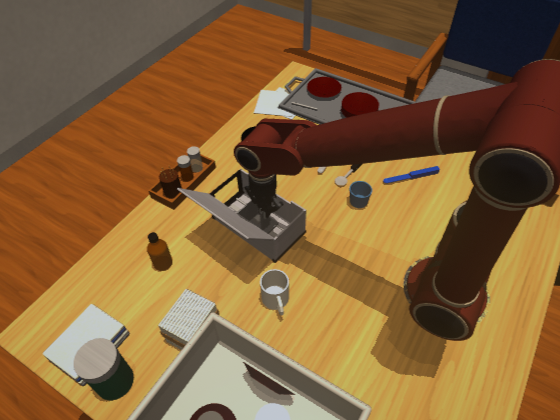

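View pics/top_end.png

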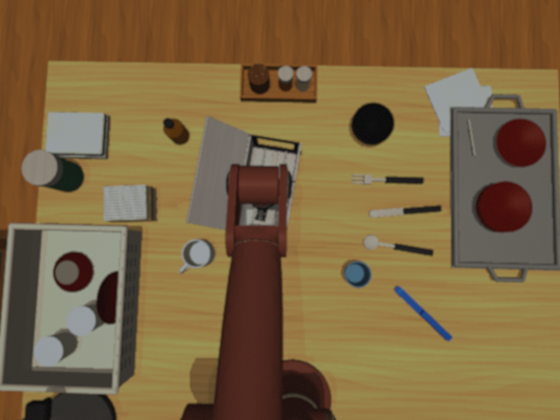

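The lid is open at top (220,175), and the knife (405,211), fork and spoon lie as before. One last offline edge check on the saved pictures, then I hand in.

```bash
sed -i 's/^def cam(n):/import functools\n@functools.lru_cache(None)\ndef cam(n):/' h.py; cat > edge.py <<'E'
from h import *
import sys
c=np.array([.5699,.0804,0]); yaw=np.radians(-8.0); ex=np.array([np.cos(yaw),np.sin(yaw),0]); ey=np.array([-ex[1],ex[0],0])
W=lambda x,y,z:c+x*ex+y*ey+[0,0,z]
im=cv2.imread(sys.argv[1]).astype(np.float32).mean(2); pre=cv2.imread('pics/r2.png').astype(np.float32).mean(2)
xf=np.arange(.012,.036,.00025); ss=np.arange(-.002,.048,.003)
def cross(img,sc,org,off,th):
    r=[]
    for s in ss:
        uv=np.array([proj('side',W(x+off,s,.095)) for x in xf],np.float32)
        if sc>1: uv=((uv-org+.5)*sc-.5).astype(np.float32)
        p=cv2.remap(img,uv[:,:1],uv[:,1:],cv2.INTER_LINEAR).ravel(); r.append(xf[np.argmax(p>th)]*1000)
    return np.array(r)
for th in(58,75,95):
    a=cross(im,1,None,0,th); b=cross(pre,6,(195,155),.08,th); print(th,a-b,'med',np.median(a-b),'far',np.median((a-b)[9:]))
E
python3 edge.py pics/side_end.png
```

```text
58 [ 1.75  0.75  1.    1.    1.75  1.5   2.25  0.    0.   -0.5  -0.5  -1.
 -0.75 -0.25  0.25  0.5  -0.5 ] med 0.25 far -0.5
75 [ 1.5   1.    1.25  1.    1.75  2.    2.5   0.5   0.   -0.5  -0.5  -1.
  0.    0.25  0.75  0.   -0.5 ] med 0.5 far -0.25
95 [ 1.5   1.25  1.25  1.    1.75  2.5   2.5   1.25  1.25 -0.25 -0.75 -0.75
  0.    0.25  1.    0.25 -0.25] med 1.0 far -0.125
```

```bash
python3 -c "
from station import ctrl
print(ctrl.finish_job())"
```

```text
the job is handed in; nothing more can be done
None
```

The dispenser is ready for the new pack: the lid is open, the knife is back on the table, and the gripper is holding the follower at the refill mark. I handed the job in at about 21 s of the 64 s allowed; no verdict is reported.

- **Lid and knife:** I levered the lid open with the black-handled palette knife in the notch and swung it over onto its open stop. The knife then went back down where it had been.
- **Follower position:** The arm moved 80.5 mm against the 80 mm asked. The plate-edge check in the side picture put the plate between 0.5 mm past the mark and 1 mm short of it. Earlier, the same kind of check had shown it about 1–2 mm short, so I had nudged it 1 mm further.
- **Hold:** The spring was pulling with about 7 to 8 N, and the grip was set to 100 N.
- **Last pictures:** The lid is on its stop, and the spoon, fork, mug, bowls, bottle, pack and teacup look unmoved. At the end the networks found the plate and the refill mark within about 2 px of each other in both cameras. That is too coarse to settle the last millimetre, so I relied on the edge check and the arm's reading.
- **Forces:** Readings between moves stayed below about 8 N.

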